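# Ready the shredder's bottle infeed

### The arm

A 6-joint arm with a two-finger parallel gripper is mounted at the origin on the work surface. World frame = base frame: x ahead of the robot, y to its left, z up, the work surface at z = 0. Lengths are in m, angles in rad, forces in N, time in s.
With the tool pointing down it reaches from about 0.375 to 0.9 m from the base axis. Payload 3.1 kg.
Tool frame: the origin (TCP) lies midway between the tips of the shut fingers; the grasp point (between the pads) lies 19 mm behind it; x points along the fingers, y is the direction in which the jaws open and shut, and the axes are right-handed (so a half turn about x gives the same grasp; the last joint's range is limited). The gripper opens to 85 mm and grips with 20 to 120 N. Pads are 22 mm wide; open, the fingers measure 114 mm over their backs; the gripper's body (76 mm by 85 mm) begins 54 mm behind the grasp point. The pads swing forward as they close: fully open they stand 13 mm farther back than shut.
Start: joints at [-1.298, 0.527, 1.433, -0, 1.181, -0.178], TCP at [0.272, -0.563, 0.231] pointing down, gripper open.
Joint ranges: [-3.08, 3.08], [-0.75, 2.2], [0.22, 2.44], [-1.43, 4.57], [0, 2.65], [-2.85, 2.85]. Speed limits (rad/s): [2.79, 2.79, 3.14, 3.14, 3.14, 3.14].

### API

Orientations are given as a unit quaternion [x, y, z, w].
In Python, from cell import bot gives the robot as it stands.
- The arm moves only by the tool arm_command, never from a script. Its argument "rows" is a list of rows, each a list of 7 numbers: the shift along the world's x, y, z each as a share of 0.15 m, from -1 to 1, then the turn, a rotation vector about the world's x, y, z each as a share of 180 degrees, from -1 to 1, then the closure, from 0 (fully open) to 1 (shut). A call has 1 to 5 rows; each row shifts and turns the commanded pose from where the row before left it; what a row does not reach is not made up. A row lasts 1/8 s, in which the tool goes at most 62.5 mm and 10.7 degrees, less where a joint would pass 70% of its speed; a pose out of reach is approached as far as the arm can. A call with a number of a shift or a turn outside -1 to 1 is refused whole. A call with a gripper value outside its range is refused whole. The fingers move at their own pace and stop on an object; the grip force is fixed at half the most. Time passes only in rows, so rows that do not move let the fingers close. It gives the time, the measured TCP pose, the force and the opening at its end, in the units of the state.
- bot.get_state(): the state, without advancing time (a new reading comes with each control period).
- bot.grab_frame(name): name is "scene" or "top" or "wrist"; returns a dict with "image" (480x640x3 uint8, blue, green, red), "intrinsics" (3x3 intrinsics, pixels), "D" ([k1, k2, p1, p2, k3] as OpenCV has them; the pictures are not rectified), "world_to_cam" (4x4, takes a point from world to camera coordinates). Camera axes: x right, y up, looking along -z (the intrinsics and any distortion apply to the point x, -y, -z); pixel columns grow to the right and rows downward; lengths in m; the calibration is good to about 2 mm. A picture is of the moment at which its call begins. There is no depth.
- bot.finish_job(): hands the job in, once; it reports no verdict.
Trained networks look in a picture, given as the dict that the camera call returned (one of the last four; its "shot" number tells which), for a name from the list of things; names that differ only in an ending like _2 or _b are one class to them, and where a whole thing is asked for, a point or a joint stands for the part that bears it (a point fixed in the world has none). Each returns a list of dicts, best first, with "conf" (0 to 1); they miss things now and then, are a little off and sometimes report something else, mostly with a low value. They report only what shows in the picture. A call takes as long as a camera call. They do not tell look-alikes from the thing itself.
- bot.masks_of(picture, label): "pixels" (480x640 bool, what is visible of it).
- bot.place_of(picture, label): "xyz" ([x, y, z] in m, in world coordinates, good to about 4 mm: a listed point, or the origin of a listed thing).
The state is a dict: "time_s": time; "joints": joint angles; "qvel": joint speeds; "tau": joint torques, N m; "tool_pos": TCP position; "tcp_rot": TCP orientation; "wrist_force": force on the tool from outside, world axes, zero at the start; "torque": the same for the moment, N m; "gripper_width": finger opening in m.
Only numpy, scipy, OpenCV 4.12 (cv2) and the standard library are available. Lean on these libraries where they do the work, as an engineer would, in place of code of your own. Each camera call takes 0.05 s, during which the arm holds its last target. There are 200 camera calls.

### The job

Get the shredder's bottle infeed ready to run. First fit the red star wheel on the drive shaft, turning it under light pressure until its slots drop over the keys and it sits fully home; next stand every tipped bottle upright on its base in the lane, between the yellow line and the guide rail, alongside the one already standing there; only then push the feed lever all the way over to on. Keep that one standing in the lane too, and leave the sample discs, the pigment jar and the spanner where they are.

Things in the scene. Friction and masses are not known exactly. Their poses are not given: they have to be found in the camera images.
- lane: Grey infeed board, 220 (own x) by 540 mm (own y), fixed; origin: centre of underside; upper face 12 mm up. Yellow line along own y at own x = -4 mm; aluminium guide rail, 36 mm high, its face at own x = -100 mm, on the side towards the robot. The lane is the strip between line and rail (middle at own x = -52 mm).
- drive: Blue unit 100 x 100 x 40 mm, fixed; origin: centre of underside. At its centre a vertical shaft: at the foot, on the unit's top, a cross of four brass keys (54 mm across, 10 mm wide, 12 mm high), then a 16 mm round pilot, rounded tip 96 mm above the bench. The shaft does not turn; the cross may point any way: its direction is not reported nor tied to the unit's axes.
- wheel: Red star wheel, 250 g. Origin: centre of underside, z up its axis. Square hub 44 x 44 mm, faces square to own x, y, 20 mm bore, top 70 mm up. Four diagonal arms, 14 to 28 mm up, reach 69 mm out. Underside: cross of slots along own x and y (white ticks on top), 14 mm wide and deep, fits over the keys four ways a turn; turned wrong it rests on them 12 mm high.
- feed (a joint): Feed lever's angle, rad: 0 = leaning to its base's -x (off, towards the robot), 1.0 = fully over, away from the robot (on). It stays where it is left and is light to push; the tip travels about 77 mm.
- feed_tip (a point): Tip of the red feed lever, an 80 mm lever on a small grey block standing on the bench.
- feed_base: The grey block that carries the feed lever; the lever swings in its own x-z plane, from -x to +x.
- bottle_1: Blue, white cap. Square-section plastic bottle, 50 x 50 mm body 90 mm long, then neck and a round screw cap of 32 mm diameter reaching from 98 to 130 mm (total length 130 mm), about 60 g. Origin: centre of its base; own z axis runs from base to cap. Lies tipped over on the board at the start, base in the lane, cap away from the robot. May be absent.
- bottle_2: Green, white cap. Square-section plastic bottle, 50 x 50 mm body 90 mm long, then neck and a round screw cap of 32 mm diameter reaching from 98 to 130 mm (total length 130 mm), about 60 g. Origin: centre of its base; own z axis runs from base to cap. Lies tipped over on the board at the start, base in the lane, cap away from the robot. May be absent.
- bottle_3: White, red cap. Square-section plastic bottle, 50 x 50 mm body 90 mm long, then neck and a round screw cap of 32 mm diameter reaching from 98 to 130 mm (total length 130 mm), about 60 g. Origin: centre of its base; own z axis runs from base to cap. Lies tipped over on the board at the start, base in the lane, cap away from the robot. May be absent.
- bottle_4: Orange, black cap. Square-section plastic bottle, 50 x 50 mm body 90 mm long, then neck and a round screw cap of 32 mm diameter reaching from 98 to 130 mm (total length 130 mm), about 60 g. Origin: centre of its base; own z axis runs from base to cap. Lies tipped over on the board at the start, base in the lane, cap away from the robot. May be absent.
- bottle_5: Yellow, blue cap. Square-section plastic bottle, 50 x 50 mm body 90 mm long, then neck and a round screw cap of 32 mm diameter reaching from 98 to 130 mm (total length 130 mm), about 60 g. Origin: centre of its base; own z axis runs from base to cap. Lies tipped over on the board at the start, base in the lane, cap away from the robot. May be absent.
- stander_1: White, blue cap. Square-section plastic bottle, 50 x 50 mm body 90 mm long, then neck and a round screw cap of 32 mm diameter reaching from 98 to 130 mm (total length 130 mm), about 60 g. Origin: centre of its base; own z axis runs from base to cap. Already stands in the lane at the start.
- disc_red: Red plastic sample disc, 72 mm across, 8 mm thick, on the bench. Not part of the job: leave it where it is. Origin: under its centre.
- disc_teal: Teal plastic sample disc, 72 mm across, 8 mm thick, on the bench. Not part of the job: leave it where it is. Origin: under its centre.
- pigment: Pigment jar, 70 mm across, 100 mm tall, on the bench. Not part of the job: leave it where it is. Origin: under its centre.
- spanner: Spanner, 180 mm long, lying on the bench. Not part of the job: leave it where it is. Origin: under its centre.
Mind the look-alikes: they are no part of the job. What is shaped like the bottle_1 but pink or purple is not meant.

How it is judged:
On the way, in this order (a step that is already met when the one before it is completed fails the run):
1. the star wheel is fully home on the keyed shaft (z of wheel in the frame of drive between 0.034 and 0.044 m and horizontal distance between wheel and drive below 0.006 m and angle between wheel's own z axis and vertical below 0.06 rad), for 0.2 s.
2. every bottle that lay tipped stands upright in the lane (angle between each of bottle_1, bottle_2, bottle_3, bottle_4, bottle_5's own z axis and vertical below 0.08 rad and x of bottle_1 in the frame of lane between -0.077 and -0.027 m and y of bottle_1 in the frame of lane between -0.262 and 0.262 m and z of bottle_1 in the frame of lane between 0.006 and 0.017 m and x of bottle_2 in the frame of lane between -0.077 and -0.027 m and y of bottle_2 in the frame of lane between -0.262 and 0.262 m and z of bottle_2 in the frame of lane between 0.006 and 0.017 m and x of bottle_3 in the frame of lane between -0.077 and -0.027 m and y of bottle_3 in the frame of lane between -0.262 and 0.262 m and z of bottle_3 in the frame of lane between 0.006 and 0.017 m and x of bottle_4 in the frame of lane between -0.077 and -0.027 m and y of bottle_4 in the frame of lane between -0.262 and 0.262 m and z of bottle_4 in the frame of lane between 0.006 and 0.017 m and x of bottle_5 in the frame of lane between -0.077 and -0.027 m and y of bottle_5 in the frame of lane between -0.262 and 0.262 m and z of bottle_5 in the frame of lane between 0.006 and 0.017 m), for 0.3 s.
3. the feed lever is fully over (value of joint feed above 0.85 rad), for 0.2 s.
At the end, for the whole second after the job is handed in: Star wheel home (underside within 4 mm of the unit's top, 6 mm of the axis, tilt < 0.06 rad); every bottle present upright (tilt < 0.08 rad) on the board, centre within 25 mm of the lane's middle line and not past its ends; lever past 0.85 rad; all at rest (all of step 1 and all of step 2 and angle between stander_1's own z axis and vertical below 0.08 rad and x of stander_1 in the frame of lane between -0.077 and -0.027 m and y of stander_1 in the frame of lane between -0.262 and 0.262 m and z of stander_1 in the frame of lane between 0.006 and 0.017 m and linear speed of each of bottle_1, bottle_2, bottle_3, bottle_4, bottle_5, stander_1, wheel below 0.03 m/s and value of joint feed above 0.85 rad); the robot touches nothing.
It fails at once if a disc, the pigment jar or the spanner is moved more than 40 mm (distance of any of disc_red, disc_teal, pigment, spanner from where it was at the start of the episode above 0.04 m).
Of bottle_1, bottle_2, bottle_3, bottle_4, bottle_5 only 3 to 5 are there at a start; the rules pass over those that are not, and their reading is None.
At some moment in a run one of bottle_1, bottle_2, bottle_3, bottle_4, bottle_5, wheel may be knocked a few centimetres aside while the robot is not near it.
Once in a run the grip may slacken for a moment while it holds something.
It also fails if it takes over 210 s, if anything falls off the work surface, if the arm or the gripper's body presses on something with over 40 N, if the wrist force passes 120 N, or if a joint passes its speed limit or range.

## Working session

There is one attempt and no reset: what is moved stays moved. The work goes in short steps, Python scripts to look and compute and a tool call to move; the robot and the scene stay as the last step left them, time stands still between calls to the robot, and variables do not carry over. Pictures are saved under pics/ and viewed, about 12 in all and at most 16, crops included, and the job is handed in when it is done.

Besides the shell and the picture viewer there is one more tool, called after "Call:" as name(argument=value, ...) on one line, values as JSON. arm_command: Moves the arm, as the interface text tells. Its arguments: {"type":"object","properties":{"rows":{"type":"array","items":{"type":"array","items":{"type":"number"}}}},"required":["rows"]}

```bash
ls; mkdir -p pics; cat > h.py <<'E'
import numpy as np, cv2
from cell import bot
from scipy.spatial.transform import Rotation as R
def cam(f):
    M=np.array(f["world_to_cam"]);K=np.array(f["intrinsics"]);D=np.array(f["D"],float);return M,K,D
def proj(f,P):
    M,K,D=cam(f);P=np.atleast_2d(P);c=P@M[:3,:3].T+M[:3,3];c=c*[1,-1,-1]
    return cv2.projectPoints(c.reshape(-1,1,3),np.zeros(3),np.zeros(3),K,D)[0].reshape(-1,2)
def ray(f,uv,z):
    "pixels to world at height z"
    M,K,D=cam(f);u=cv2.undistortPoints(np.array(uv,float).reshape(-1,1,2),K,D).reshape(-1,2)
    d=np.c_[u[:,0],-u[:,1],-np.ones(len(u))]@M[:3,:3];o=-M[:3,:3].T@M[:3,3]
    return o+d*((z-o[2])/d[:,2])[:,None]
def st():
    s=bot.get_state();r=R.from_quat(s["tcp_rot"]).as_matrix()
    print("t",round(s["time_s"],2),"p",np.round(s["tool_pos"],4),"x",np.round(r[:,0],3),"y",np.round(r[:,1],3),"F",np.round(s["wrist_force"],1),"w",round(s["gripper_width"],4),"q",np.round(s["joints"],2))
    return s
E
python3 - <<'E'
from h import *
st()
for n in ("scene","top"):
    f=bot.grab_frame(n); cv2.imwrite(f"pics/{n}0.png",f["image"])
    for l in ["lane","drive","wheel","feed_base","feed_tip","bottle_1","stander_1","disc_red","pigment","spanner"]:
        for d in bot.place_of(f,l): print(n,l,np.round(d["xyz"],3),round(d["conf"],2),np.round(proj(f,d["xyz"])[0]))
    print(np.round(-cam(f)[0][:3,:3].T@cam(f)[0][:3,3],3))
E
```

```text
pics
t 0.0 p [ 0.2722 -0.5618  0.2303] x [-0.001  0.002 -1.   ] y [ 0.436 -0.9   -0.002] F [ 0.4  0.1 -0.6] w 0.0856 q [-1.3   0.53  1.43  0.    1.18 -0.18]
scene lane [ 0.523  0.051 -0.001] 0.79 [344. 256.]
scene lane [0.475 0.186 0.038] 0.47 [392. 230.]
scene drive [ 0.598 -0.328  0.003] 0.84 [199. 288.]
scene wheel [ 0.52  -0.488 -0.003] 0.71 [142. 271.]
scene wheel [ 0.46  -0.346  0.001] 0.67 [196. 250.]
scene feed_base [ 0.514  0.449 -0.003] 0.79 [486. 243.]
scene feed_tip [0.491 0.454 0.096] 0.71 [494. 211.]
scene bottle_1 [0.477 0.184 0.035] 0.98 [392. 231.]
scene bottle_1 [0.32  0.226 0.028] 0.9 [395. 195.]
scene bottle_1 [0.477 0.002 0.035] 0.88 [325. 236.]
scene bottle_1 [0.474 0.102 0.034] 0.79 [361. 232.]
scene bottle_1 [ 0.864 -0.256  0.031] 0.76 [224. 372.]
scene bottle_1 [ 0.475 -0.176  0.038] 0.65 [257. 239.]
scene bottle_1 [ 0.469 -0.091  0.039] 0.56 [289. 235.]
scene stander_1 [0.478 0.286 0.012] 0.76 [427. 235.]
scene stander_1 [ 0.475 -0.173  0.036] 0.68 [258. 240.]
scene disc_red [ 0.736 -0.086  0.001] 0.97 [299. 325.]
scene pigment [ 0.526 -0.492 -0.001] 0.84 [1
[... 329 characters left out ...]
. 253.]
top feed_base [ 0.528 -0.485  0.002] 0.43 [494. 252.]
top feed_tip [0.492 0.456 0.098] 0.55 [138. 265.]
top bottle_1 [0.475 0.001 0.039] 0.98 [317. 271.]
top bottle_1 [ 0.471 -0.085  0.036] 0.85 [349. 273.]
top bottle_1 [0.324 0.224 0.021] 0.81 [234. 329.]
top bottle_1 [ 0.859 -0.26   0.02 ] 0.76 [412. 131.]
top bottle_1 [ 0.467 -0.176  0.035] 0.65 [384. 274.]
top bottle_1 [0.473 0.102 0.034] 0.59 [279. 272.]
top bottle_1 [0.478 0.188 0.036] 0.57 [246. 271.]
top stander_1 [0.473 0.283 0.01 ] 0.85 [213. 272.]
top disc_red [ 0.741 -0.087  0.002] 0.56 [349. 175.]
top pigment [ 0.529 -0.489 -0.001] 0.82 [496. 251.]
top spanner [ 0.276 -0.366  0.001] 0.9 [453. 345.]
[ 0.463 -0.022  1.47 ]
```

View pics/scene0.png

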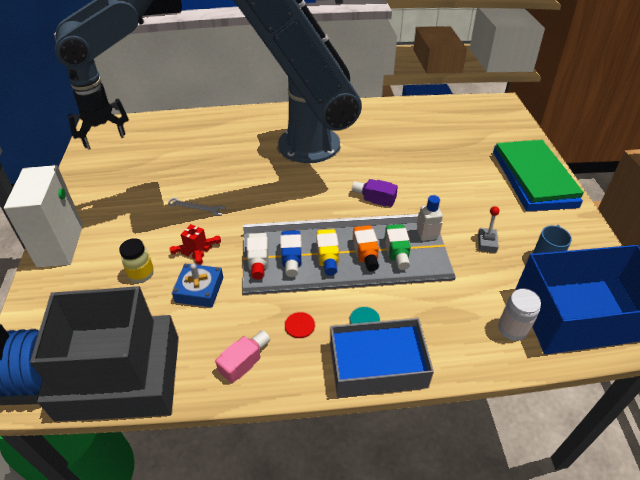

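```bash
python3 - <<'E'
import cv2
a=cv2.imread("pics/top0.png")
cv2.imwrite("pics/top0c.png",cv2.resize(a[190:320,110:510],(800,260),interpolation=cv2.INTER_CUBIC))
cv2.imwrite("pics/top0d.png",cv2.resize(a[205:305,390:490],(600,600),interpolation=cv2.INTER_CUBIC))
E
```

```text
(no output)
```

View pics/top0c.png

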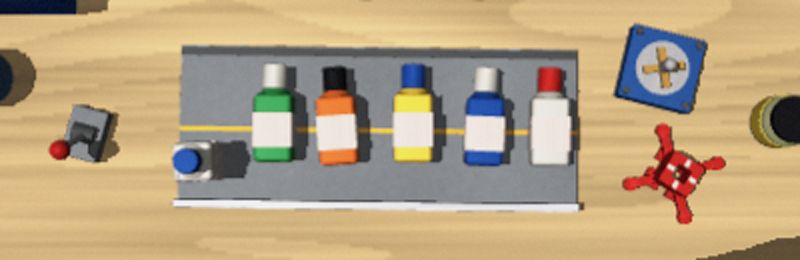

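View pics/top0d.png

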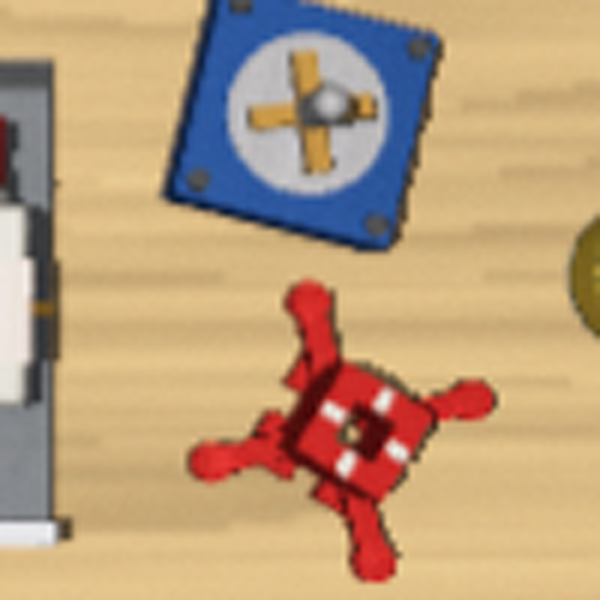

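The scene view shows five tipped bottles: white (258,255), blue (291,250), yellow (328,250), orange (368,245) and green (398,243). The stander is at (430,218). The look-alikes are the purple bottle (378,192) and the pink one (240,357), both off the board. The red wheel is at (195,243), next to the drive at (198,285). The red disc (300,325), pigment jar and spanner must stay clear.

The only red star is the wheel; the close crop confirms it, with its square hub and white ticks at crop (365,430).

```bash
python3 - <<'E'
from h import *
f=bot.grab_frame("top")
c=lambda L:np.array(L,float)/6+[390,205]
def yaw(P):
    P=P[:,:2]; m=P.mean(0); a=np.arctan2(*(P-m).T[::-1]); return m,np.degrees(np.angle(np.exp(4j*a).mean())/4),np.degrees(a)%90
print("arms",yaw(ray(f,c([(308,300),(475,400),(373,560),(210,462)]),.028)))
print("ticks",yaw(ray(f,c([(385,400),(398,452),(346,462),(333,410)]),.070)))
print("keys",yaw(ray(f,c([(303,55),(375,107),(318,170),(250,118)]),.052)))
print("shafttip",ray(f,c([(333,102)]),.094))
print("unit",yaw(ray(f,c([(215,-5),(440,40),(392,248),(165,195)]),.040)))
print("lane ends",ray(f,[[110+180/2,190+48/2],[110+577/2,190+50/2],[110+178/2,190+203/2],[110+578/2,190+207/2]],.012))
print("yellow",ray(f,[[110+180/2,190+128/2],[110+577/2,190+133/2]],.012))
E
```

```text
arms (array([ 0.45970906, -0.34697978]), np.float64(12.958750571630054), array([13.5316456 , 12.426961  , 12.71601672, 13.16040458]))
ticks (array([ 0.45947807, -0.34792566]), np.float64(-33.18379233445992), array([56.82201864, 56.78305978, 56.8360667 , 56.82368552]))
keys (array([ 0.59993997, -0.33087104]), np.float64(5.613843592301205), array([7.35760155, 4.75666814, 5.36204571, 4.9826341 ]))
shafttip [[ 0.60037075 -0.33106561  0.094     ]]
unit (array([ 0.59807065, -0.32966803]), np.float64(31.61877482588174), array([34.54313155, 29.69047416, 33.84079367, 28.39695715]))
lane ends [[ 0.632535    0.31984082  0.012     ]
 [ 0.62807487 -0.2212819   0.012     ]
 [ 0.42218754  0.31983951  0.012     ]
 [ 0.4150443  -0.21996786  0.012     ]]
yellow [[ 0.5234513   0.31838032  0.012     ]
 [ 0.51493312 -0.21983424  0.012     ]]
```

Call:
arm_command(rows=[[0.25, 0.286, 0, 0, 0, 0.0352, 0], [0.25, 0.286, 0, 0, 0, 0.0352, 0], [0.25, 0.286, 0, 0, 0, 0.0352, 0], [0.25, 0.286, 0, 0, 0, 0.0352, 0], [0.25, 0.286, 0, 0, 0, 0.0352, 0]])

```text
time_s: 1.78
tool_pos: [0.4609, -0.3467, 0.2315]
tcp_rot: [0.619, 0.341, -0.619, 0.341]
wrist_force: [0.4, -1.2, 1.0]
gripper_width: 0.0853
```

Call:
arm_command(rows=[[0, 0, 0, 0, 0, 0, 0], [0, 0, 0, 0, 0, 0, 0]])

```text
time_s: 2.02
tool_pos: [0.4599, -0.3482, 0.2314]
tcp_rot: [-0.62, -0.34, 0.62, -0.34]
wrist_force: [-0.5, -0.1, 0.5]
gripper_width: 0.0854
```

```bash
python3 - <<'E'
from h import *
s=st()
f=bot.grab_frame("wrist"); cv2.imwrite("pics/w1.png",f["image"])
for l in ("wheel","drive"): print(l,[(np.round(d["xyz"],4),round(d["conf"],2)) for d in bot.place_of(f,l)])
print(proj(f,[[.4597,-.347,.07],s["tool_pos"],[.6,-.331,.094]]))
E
```

```text
t 2.02 p [ 0.4599 -0.3482  0.2314] x [-0.    -0.001 -1.   ] y [ 0.844 -0.537  0.   ] F [-0.5 -0.1  0.5] w 0.0854 q [-0.84  0.46  1.56 -0.    1.12 -0.27]
wheel [(array([ 4.587e-01, -3.411e-01,  4.000e-04]), 0.62)]
drive [(array([ 0.5995, -0.3281, -0.0012]), 0.65)]
[[320.69432482 220.68423585]
 [321.74250028 313.97032518]
 [482.83525011 100.1853268 ]]
```

View pics/w1.png

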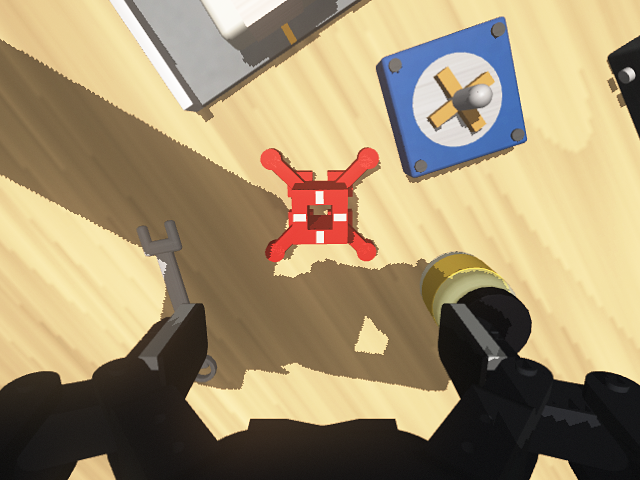

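```bash
python3 - <<'E'
from h import *
f=bot.grab_frame("wrist")
I=f["image"]
print(ray(f,[[319.5,217],[299,217],[340,217]],.07), ray(f,[[270,160],[368,159],[277,252],[366,251]],.028).mean(0))
print("tip",ray(f,[[481,95]],.094))
K=ray(f,[[441,73],[490,77],[434,123],[477,129]],.052);print(K)
for a,b in((0,3),(1,2)):
    d=K[a]-K[b];print(np.degrees(np.arctan2(d[1],d[0]))%90,np.linalg.norm(d),(K[a]+K[b])/2)
cv2.imwrite("pics/w1k.png",cv2.resize(I[40:160,400:520],(600,600),interpolation=cv2.INTER_CUBIC))
E
```

```text
[[ 0.45971987 -0.34498768  0.07      ]
 [ 0.44607034 -0.33622086  0.07      ]
 [ 0.47337202 -0.35375484  0.07      ]] [ 0.46008131 -0.34530433  0.028     ]
tip [[ 0.59963059 -0.32876572  0.094     ]]
[[ 0.59631387 -0.30393187  0.052     ]
 [ 0.62668747 -0.32665712  0.052     ]
 [ 0.57435573 -0.33336352  0.052     ]
 [ 0.60093007 -0.35574313  0.052     ]]
5.091403281826189 0.052016492518965556 [ 0.59862197 -0.3298375   0.052     ]
7.302747544552254 0.05275971275497612 [ 0.6005216  -0.33001032  0.052     ]
```

View pics/w1k.png

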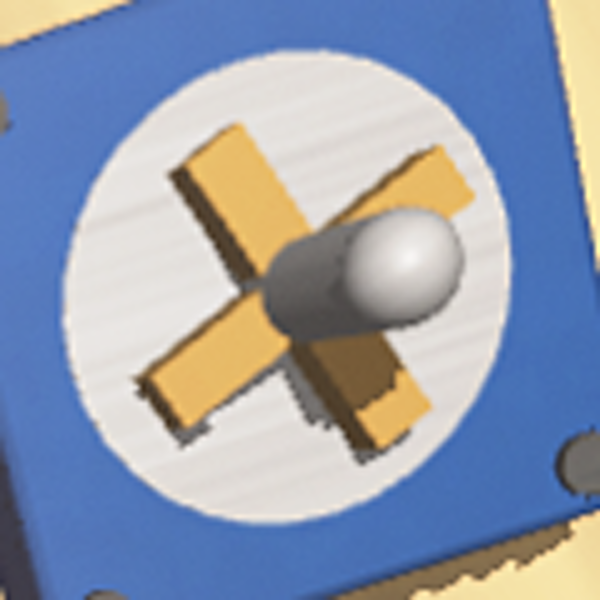

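Call:
arm_command(rows=[[0, 0, -0.33, 0, 0, 0, 0], [0, 0, -0.33, 0, 0, 0, 0], [0, 0, -0.3, 0, 0, 0, 0], [0, 0, 0, 0, 0, 0, 0]])

```text
time_s: 2.72
tool_pos: [0.4572, -0.3469, 0.0841]
tcp_rot: [-0.62, -0.342, 0.621, -0.337]
wrist_force: [0.1, 1.4, 0.2]
gripper_width: 0.0852
```

Call:
arm_command(rows=[[0, 0.01, -0.17, 0, 0, 0, 0], [0, 0.01, -0.17, 0, 0, 0, 0], [0, 0, 0, 0, 0, 0, 0.3], [0, 0, 0, 0, 0, 0, 0.9], [0, 0, 0, 0, 0, 0, 1]])

```text
time_s: 3.35
tool_pos: [0.4608, -0.3464, 0.0385]
tcp_rot: [0.62, 0.339, -0.62, 0.341]
wrist_force: [-0.1, 0.2, 5.9]
gripper_width: 0.0431
```

Call:
arm_command(rows=[[0, 0, 0, 0, 0, 0, 1], [0, 0, 0, 0, 0, 0, 1], [0, 0, 0, 0, 0, 0, 1], [0, 0, 0, 0, 0, 0, 1], [0, 0, 0, 0, 0, 0, 1]])

```text
time_s: 3.98
tool_pos: [0.4608, -0.3464, 0.0385]
tcp_rot: [0.62, 0.339, -0.62, 0.342]
wrist_force: [-0.7, 0.3, 7.4]
gripper_width: 0.0433
```

```bash
python3 - <<'E'
from h import *
s=st()
f=bot.grab_frame("wrist")
c=lambda L:np.array(L,float)/5+[400,40]
f2=bot.grab_frame("top")
for l in ("wheel","drive"): print(l,[(np.round(d["xyz"],4),round(d["conf"],2)) for d in bot.place_of(f2,l)])
cv2.imwrite("pics/w2.png",f["image"])
E
```

```text
t 3.98 p [ 0.4608 -0.3464  0.0385] x [ 0.002 -0.003 -1.   ] y [ 0.843 -0.537  0.004] F [-0.7  0.3  7.4] w 0.0433 q [-0.84  0.74  1.69 -0.    0.7  -0.27]
wheel [(array([ 0.4617, -0.3466, -0.0009]), 0.58)]
drive [(array([ 6.012e-01, -3.254e-01, -1.000e-04]), 0.76)]
```

View pics/w2.png

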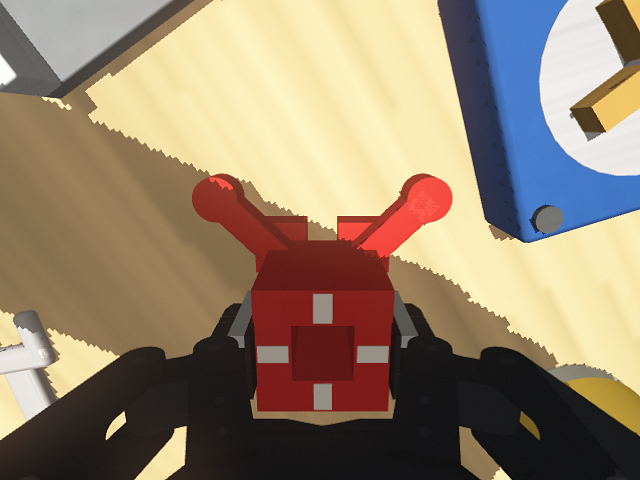

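Call:
arm_command(rows=[[0, 0, 0.1, 0, 0, 0, 1], [0, 0, 0.3, 0, 0, 0, 1], [0, 0, 0.3, 0, 0, 0, 1], [0, 0, 0.2, 0, 0, 0, 1], [0, 0, 0, 0, 0, 0.0422, 1]])

```text
time_s: 4.8
tool_pos: [0.4611, -0.3462, 0.1752]
tcp_rot: [0.596, 0.379, -0.595, 0.384]
wrist_force: [-0.2, -0.2, -2.8]
gripper_width: 0.0434
```

Call:
arm_command(rows=[[0.233, 0.026, 0, 0, 0, 0.0422, 1], [0.233, 0.026, 0, 0, 0, 0.0422, 1], [0.233, 0.026, 0, 0, 0, 0.0422, 1], [0.233, 0.026, 0, 0, 0, 0.0422, 1], [0, 0, 0, 0, 0, 0, 1]])

```text
time_s: 5.42
tool_pos: [0.6017, -0.3285, 0.1717]
tcp_rot: [0.475, 0.523, -0.475, 0.525]
wrist_force: [-1.3, -0.3, -1.8]
gripper_width: 0.0432
```

Call:
arm_command(rows=[[0, 0, 0, 0, 0, 0, 1], [0, 0, 0, 0, 0, 0, 1]])

```text
time_s: 5.68
tool_pos: [0.5984, -0.3294, 0.1713]
tcp_rot: [0.476, 0.524, -0.476, 0.523]
wrist_force: [-0.1, 0.6, -1.7]
gripper_width: 0.0432
```

```bash
python3 - <<'E'
from h import *
s=st()
f=bot.grab_frame("wrist")
# bore at tool-relative: use wrist frame, scale constant: depth as before
T=np.array(s["tool_pos"]); 
print("bore",ray(f,[[322.5,354]],T[2]+.0315))
I=f["image"]; cv2.imwrite("pics/w3.png",I[230:480,160:480])
ff=bot.grab_frame("scene"); u=proj(ff,T)[0].astype(int); cv2.imwrite("pics/s3.png",cv2.resize(ff["image"][u[1]-70:u[1]+80,u[0]-75:u[0]+75],(500,500),interpolation=cv2.INTER_CUBIC))
g=bot.grab_frame("top")
c=lambda L:np.array(L,float)/5+[400,40]
E
```

```text
t 5.67 p [ 0.5984 -0.3294  0.1713] x [-0.001  0.001 -1.   ] y [ 0.996  0.095 -0.001] F [-0.1  0.6 -1.7] w 0.0432 q [-0.67  0.67  1.33 -0.    1.14 -0.76]
bore [[ 0.59941748 -0.32822857  0.20283395]]
```

View pics/s3.png

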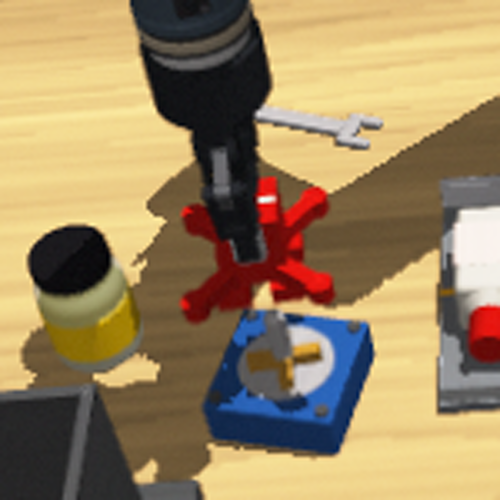

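Call:
arm_command(rows=[[0, 0, -0.15, 0, 0, 0, 1], [0, 0, -0.1, 0, 0, 0, 1], [0, 0, -0.06, 0, 0, 0, 1], [0, 0, -0.06, 0, 0, 0, 1], [0, 0, 0, 0, 0, 0, 1]])

```text
time_s: 6.45
tool_pos: [0.5993, -0.3291, 0.115]
tcp_rot: [0.475, 0.524, -0.476, 0.523]
wrist_force: [0.3, 0.8, -2.7]
gripper_width: 0.0434
```

Call:
arm_command(rows=[[0, 0, -0.06, 0, 0, 0, 1], [0, 0, -0.06, 0, 0, 0, 1], [0, 0, 0, 0, 0, 0, 1]])

```text
time_s: 6.82
tool_pos: [0.5989, -0.3289, 0.0966]
tcp_rot: [0.475, 0.524, -0.476, 0.523]
wrist_force: [-0.6, 0.8, -2.6]
gripper_width: 0.0431
```

Threaded on the pilot with no side load. On down to the keys.

Call:
arm_command(rows=[[0, 0, -0.03, 0, 0, 0, 1], [0, 0, -0.03, 0, 0, 0, 1], [0, 0, 0, 0, 0, 0, 1]])

```text
time_s: 7.2
tool_pos: [0.5993, -0.3292, 0.0883]
tcp_rot: [0.475, 0.524, -0.476, 0.523]
wrist_force: [0.3, 0.4, -2.6]
gripper_width: 0.0434
```

Call:
arm_command(rows=[[0, 0, -0.03, 0, 0, 0, 1], [0, 0, 0, 0, 0, 0, 1]])

```text
time_s: 7.45
tool_pos: [0.5993, -0.3292, 0.0839]
tcp_rot: [0.475, 0.524, -0.476, 0.523]
wrist_force: [0.7, 0.4, -2.4]
gripper_width: 0.0434
```

Call:
arm_command(rows=[[0, 0, -0.03, 0, 0, 0, 1], [0, 0, -0.01, 0, 0, 0, 1], [0, 0, 0, 0, 0, 0, 1]])

```text
time_s: 7.82
tool_pos: [0.5996, -0.3294, 0.0786]
tcp_rot: [0.475, 0.523, -0.476, 0.523]
wrist_force: [-0.5, 0.7, -0.2]
gripper_width: 0.0431
```

Call:
arm_command(rows=[[0, 0, -0.014, 0, 0, 0, 1], [0, 0, 0, 0, 0, 0, 1], [0, 0, 0, 0, 0, 0, 0.3], [0, 0, 0, 0, 0, 0, 0], [0, 0, 0, 0, 0, 0, 0]])

```text
time_s: 8.45
tool_pos: [0.5997, -0.3295, 0.0759]
tcp_rot: [0.476, 0.523, -0.475, 0.523]
wrist_force: [-0.1, 0.5, 0.5]
gripper_width: 0.0852
```

```bash
python3 - <<'E'
from h import *
st()
E
```

```text
t 8.45 p [ 0.5997 -0.3295  0.0759] x [ 0.  0. -1.] y [0.995 0.096 0.   ] F [-0.1  0.5  0.5] w 0.0852 q [-0.67  0.79  1.38  0.    0.97 -0.76]
```

Call:
arm_command(rows=[[0, 0, 0.1, 0, 0, 0, 0], [0, 0, 0.3, 0, 0, 0, 0], [0, 0, 0.4, 0, 0, 0, 0], [0, 0, 0.4, 0, 0, 0, 0], [0, 0, 0, 0, 0, 0, 0]])

```text
time_s: 9.07
tool_pos: [0.6028, -0.3318, 0.2647]
tcp_rot: [0.476, 0.518, -0.475, 0.529]
wrist_force: [-0.3, 0.4, -0.2]
gripper_width: 0.0852
```

```bash
python3 - <<'E'
from h import *
st()
f=bot.grab_frame("wrist"); cv2.imwrite("pics/w4.png",f["image"])
g=bot.grab_frame("scene"); cv2.imwrite("pics/s4.png",g["image"])
for x in (f,g): print([(np.round(d["xyz"],4),round(d["conf"],2)) for d in bot.place_of(x,"wheel")])
a=cv2.resize(f["image"],(480,360)); b=cv2.resize(g["image"][230:330,150:250],(320,360),interpolation=cv2.INTER_CUBIC)
cv2.imwrite("pics/c4.png",np.hstack([a,b]))
E
```

```text
t 9.07 p [ 0.6028 -0.3318  0.2647] x [ 0.012 -0.01  -1.   ] y [0.995 0.096 0.011] F [-0.3  0.4 -0.2] w 0.0852 q [-0.67  0.58  1.23  0.    1.31 -0.76]
[(array([ 0.5985, -0.3283,  0.0405]), 0.94)]
[(array([ 0.6059, -0.3325,  0.0386]), 0.77)]
```

View pics/c4.png

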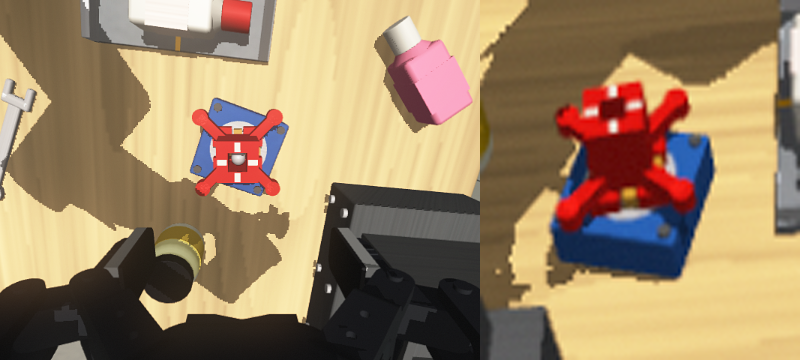

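The wheel is home: its underside is at z≈0.0405 and the pilot shows in the bore. Next is the white bottle. I'll turn the jaws to world y and tilt the tool back towards the robot.

Call:
arm_command(rows=[[-0.025, 0.13, 0, 0, 0, 0.0587, 0], [-0.025, 0.13, 0, 0, 0, 0.0587, 0], [-0.025, 0.13, 0, 0, 0, 0.0587, 0], [-0.025, 0.13, 0, 0, 0, 0.0587, 0], [-0.025, 0.13, 0, 0, 0, 0.0587, 0]])

```text
time_s: 9.9
tool_pos: [0.5797, -0.2307, 0.2539]
tcp_rot: [0.191, 0.682, -0.191, 0.679]
wrist_force: [-0.4, 0.2, -0.3]
gripper_width: 0.0855
```

Call:
arm_command(rows=[[-0.025, 0.13, 0, 0, 0, 0.0587, 0], [-0.025, 0.13, 0, 0, 0, 0.0587, 0], [-0.025, 0.13, 0, 0, 0, 0.0587, 0], [0, 0, 0, 0, 0, 0, 0], [0, 0, 0, 0, 0, 0, 0]])

```text
time_s: 10.52
tool_pos: [0.5695, -0.1739, 0.2553]
tcp_rot: [0.001, 0.708, -0.001, 0.707]
wrist_force: [-0.6, -0.3, -0.7]
gripper_width: 0.0855
```

```bash
python3 - <<'E'
from h import *
s=st()
f=bot.grab_frame("wrist")
for d in bot.place_of(f,"bottle_1"): print(np.round(d["xyz"],4),round(d["conf"],2))
cv2.imwrite("pics/w5.png",f["image"])
# planar fit
q=np.array([[.53,1.43,.6246,.2303],[.46,1.56,np.hypot(.4599,.3482),.2314],[.74,1.69,np.hypot(.4608,.3464),.0385],[.67,1.33,np.hypot(.5984,.3294),.1713],[.79,1.38,np.hypot(.5997,.3295),.0759],[s["joints"][1],s["joints"][2],np.hypot(*s["tool_pos"][:2]),s["tool_pos"][2]]])
a=q[:,0];b=a+q[:,1]
A=np.r_[np.c_[np.sin(a),np.sin(b),-np.cos(b),0*a,0*a+1],np.c_[np.cos(a),np.cos(b),np.sin(b),0*a+1,0*a]]
r=np.linalg.lstsq(A,np.r_[q[:,2],q[:,3]],rcond=None);print(r[0],np.abs(A@r[0]-np.r_[q[:,2],q[:,3]]).max())
E
```

```text
t 10.53 p [ 0.5695 -0.1739  0.2553] x [-0.001  0.    -1.   ] y [0.002 1.    0.   ] F [-0.6 -0.3 -0.7] w 0.0855 q [-0.48  0.46  1.48 -0.    1.2  -2.05]
[0.4799 0.0037 0.0393] 0.9
[ 0.4718 -0.0829  0.039 ] 0.87
[0.477  0.1009 0.0379] 0.75
[ 0.4713 -0.1729  0.033 ] 0.68
[ 0.57544793  0.39453086 -0.10446478 -0.01970504  0.00969222] 0.001657664405281034
```

View pics/w5.png

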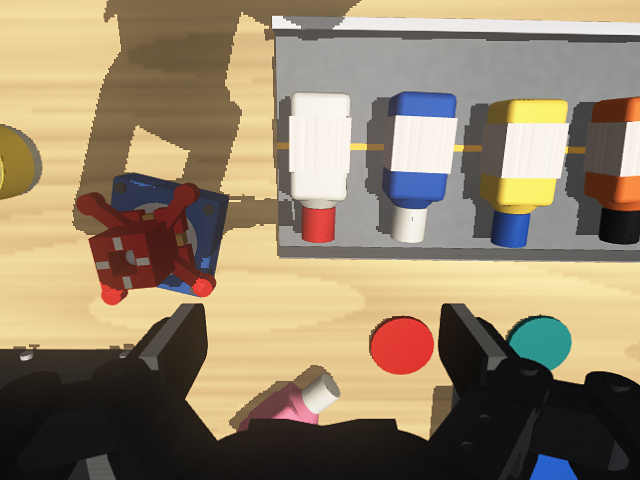

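Call:
arm_command(rows=[[0, 0, 0, 0, 0.0583, 0, 0], [0, 0, 0, 0, 0.0583, 0, 0], [0, 0, 0, 0, 0.0583, 0, 0], [0, 0, 0, 0, 0, 0, 0]])

```text
time_s: 11.12
tool_pos: [0.5707, -0.1737, 0.252]
tcp_rot: [0.0, 0.873, 0.001, 0.487]
wrist_force: [-0.5, 0.5, 0.3]
gripper_width: 0.085
```

```bash
cat > /tmp/a.py <<'E'
from h import *
from scipy.optimize import least_squares
s=st()
import json,os
L=json.load(open("log.json")) if os.path.exists("log.json") else []
L.append([s["joints"],s["tool_pos"],s["tcp_rot"]]);L=[[list(map(float,x)) for x in y] for y in L];json.dump(L,open("log.json","w"))
E
python3 /tmp/a.py; python3 - <<'E'
from h import *
f=bot.grab_frame("wrist")
for d in bot.place_of(f,"bottle_1"): print(np.round(d["xyz"],4),round(d["conf"],2))
E
```

```text
t 11.12 p [ 0.5707 -0.1737  0.252 ] x [-0.525  0.001 -0.851] y [0.    1.    0.002] F [-0.5  0.5  0.3] w 0.085 q [-0.38  0.72  1.11 -0.2   1.83 -1.96]
[ 0.4707 -0.083   0.0363] 0.97
[ 0.4665 -0.1754  0.034 ] 0.85
[0.472  0.1034 0.0364] 0.67
[0.4795 0.0034 0.0386] 0.62
```

Call:
arm_command(rows=[[0, 0, 0, 0, 0.0583, 0, 0], [0, 0, 0, 0, 0.0583, 0, 0], [0, 0, 0, 0, 0.0583, 0, 0], [0, 0, 0, 0, 0.0583, 0, 0], [0, 0, 0, 0, 0, 0, 0]])

```text
time_s: 11.85
tool_pos: [0.5685, -0.1738, 0.2525]
tcp_rot: [0.0, 0.99, 0.001, 0.142]
wrist_force: [-0.2, -0.3, 0.2]
gripper_width: 0.0849
```

```bash
python3 /tmp/a.py
```

```text
t 11.85 p [ 0.5685 -0.1738  0.2525] x [-0.96   0.    -0.281] y [-0.     1.     0.003] F [-0.2 -0.3  0.2] w 0.0849 q [-0.33  1.08  0.77 -0.54  2.49 -2.11]
```

```bash
cat > k.py <<'E'
from h import *
import json
from scipy.optimize import least_squares
L=json.load(open("log.json"))
D=[([-1.298,.527,1.433,0,1.181,-.178],[.272,-.563,.231]),([-.84,.46,1.56,0,1.12,-.27],[.4599,-.3482,.2314]),([-.84,.74,1.69,0,.7,-.27],[.4608,-.3464,.0385]),([-.67,.67,1.33,0,1.14,-.76],[.5984,-.3294,.1713]),([-.67,.79,1.38,0,.97,-.76],[.5997,-.3295,.0759]),([-.48,.46,1.48,0,1.2,-2.05],[.5695,-.1739,.2553])]+[(a,b) for a,b,_ in L]
Ry=lambda a:R.from_euler("y",a);Rz=lambda a:R.from_euler("z",a)
def fk(p,q,sg=1):
    e,h,L2,L3,a3,L6=p
    W=Ry(q[1]+q[2])*Rz(sg*q[3])
    x=np.array([0,e,h])+Ry(q[1]).apply([0,0,L2])+Ry(q[1]+q[2]).apply([a3,0,L3])+(W*Ry(q[4])).apply([0,0,L6])
    return Rz(q[0]).apply(x), (Rz(q[0])*W*Ry(q[4]))
def fit(sg): return least_squares(lambda p:np.concatenate([fk(p,q,sg)[0]-t for q,t in D]),[.11,.3,.4,.4,0,.2])
P=fit(1)
def ik(pos,tx,ty,seed):
    "tool x and jaw axis directions"
    def F(q):
        p,r=fk(P.x,q); M=(r*Rz(SG*q[5]+C)).as_matrix(); return np.r_[10*(p-pos),M[:,2]-tx,M[:,1]*1-ty]
    return least_squares(F,seed,bounds=([-3.08,-.75,.22,-1.43,0,-2.85],[3.08,2.2,2.44,4.57,2.65,2.85]))
SG,C=1,0
for sg_ in(1,-1):
    for c_ in np.arange(4)*np.pi/2:
        e=max(np.abs((fk(P.x,q)[1]*Rz(sg_*q[5]+c_)).as_matrix()[:,1]-R.from_quat(r).as_matrix()[:,1]).max() for q,_,r in L)
        if e<.1: SG,C=sg_,c_
E
python3 - <<'E'
from k import *
for sg in (1,-1):
    r=fit(sg);print(sg,np.round(r.x,4),np.abs(r.fun).max())
print(SG,C,[np.round(fk(P.x,q)[1].as_matrix()[:,2]-R.from_quat(r).as_matrix()[:,0],3) for q,_,r in L])
for y in (-.175,-.085,.002,.102,.188):
  for a in (15,5,0):
    t=np.radians(a); d=[np.sin(t),0,-np.cos(t)]
    r=ik([.48,y,.110],d,[0,1,0],np.clip([np.arctan2(y,.48)-.2,.4,1.9,0,.6,-2],-2.8,2.4))
    print(y,a,round(r.cost,6),np.round(r.x,2))
  for a in (60,75):
    t=np.radians(a)
    r=ik([.572,y,.037],[-np.sin(t),0,-np.cos(t)],[0,1,0],[np.arctan2(y,.57)-.1,1.1,1.2,-.4,2,-2]);print("  start",a,round(r.cost,6),np.round(r.x,2))
E
```

```text
1 [0.1112 0.2816 0.5819 0.3964 0.1173 0.295 ] 0.0025490114261527697
-1 [ 0.0866  0.1175  0.2938  0.4347 -0.1333  0.0945] 0.08074982634879405
1 1.5707963267948966 [array([ 0., -0., -0.]), array([0., 0., 0.])]
-0.175 15 0.0 [-0.66  0.52  2.    0.38  0.44 -2.57]
-0.175 5 0.0 [-0.6   0.54  1.88  0.08  0.65 -2.23]
-0.175 0 0.0 [-0.57  0.56  1.82  0.    0.76 -2.14]
  start 60 0.0 [-0.34  1.23  0.85 -0.33  2.06 -1.91]
  start 75 0.0 [-0.33  1.37  0.68 -0.45  2.34 -1.98]
-0.085 15 0.0 [-0.48  0.5   2.06  0.35  0.36 -2.36]
-0.085 5 0.0 [-0.43  0.52  1.94  0.06  0.6  -2.05]
-0.085 0 0.0 [-0.41  0.54  1.88  0.    0.72 -1.98]
  start 60 0.0 [-0.24  1.21  0.9  -0.23  2.06 -1.8 ]
  start 75 0.0 [-0.23  1.35  0.74 -0.31  2.33 -1.85]
0.002 15 0.0 [-0.27  0.5   2.09  0.23  0.31 -2.05]
0.002 5 0.0 [-0.24  0.52  1.96  0.04  0.58 -1.84]
0.002 0 0.0 [-0.23  0.54  1.89  0.    0.71 -1.8 ]
  start 60 0.0 [-0.13  1.2   0.92 -0.13  2.06 -1.7 ]
  start 75 0.0 [-0.13  1.34  0.76 -0.17  2.34 -1.72]
0.102 15 0.0 [-0.02  0.51  2.06  0.02  0.32 -1.61]
0.102 5 0.0 [-0.02  0.53  1.93  0.    0.6  -1.59]
0.102 0 0.0 [-0.02  0.55  1.87 -0.    0.73 -1.59]
  start 60 0.0 [-0.01  1.21  0.89 -0.01  2.08 -1.58]
  start 75 0.0 [-0.01  1.35  0.73 -0.01  2.37 -1.58]
0.188 15 0.0 [ 0.18  0.53  1.99 -0.13  0.37 -1.27]
0.188 5 0.0 [ 0.16  0.55  1.87 -0.02  0.64 -1.39]
0.188 0 0.0 [ 0.16  0.57  1.81 -0.    0.77 -1.41]
  start 60 0.0 [ 0.09  1.23  0.84  0.09  2.12 -1.48]
  start 75 0.0 [ 0.09  1.37  0.67  0.13  2.4  -1.45]
```

```bash
python3 - <<'E'
from h import *
f=bot.grab_frame("top")
B={"white":(550,163,550,68),"blue":(484,163,487,69),"yel":(414,160,413,65),"or":(338,162,335,68),"gr":(273,160,274,66)}
for k,(a,b,c,d) in B.items():
    print(k,ray(f,[[110+a/2,190+b/2]],.055)[0][:2].round(4),ray(f,[[110+c/2,190+d/2]],.04)[0][:2].round(4))
for d in bot.place_of(f,"bottle_1"): print(np.round(d["xyz"],4),round(d["conf"],2))
E
```

```text
white [ 0.4741 -0.178 ] [ 0.6008 -0.181 ]
blue [ 0.4745 -0.0913] [ 0.5998 -0.0969]
yel [0.4787 0.0005] [0.6054 0.0018]
or [0.4764 0.1002] [0.6017 0.1059]
gr [0.4793 0.1855] [0.6047 0.1873]
[ 0.4684 -0.1755  0.0368] 0.67
[ 0.4704 -0.087   0.0355] 0.65
[0.4742 0.1843 0.035 ] 0.61
[0.4727 0.0021 0.0386] 0.55
[ 0.8607 -0.261   0.0195] 0.42
```

Call:
arm_command(rows=[[0, -0.027, -0.36, 0, 0, 0, 0.3], [0.005, 0, -0.36, 0, 0, 0, 0.3], [0, 0, -0.36, 0, 0, 0, 0.3], [0, 0, -0.2, 0, 0, 0, 0.3], [0, 0, 0, 0, 0, 0, 0.3]])

```text
time_s: 12.58
tool_pos: [0.5702, -0.1778, 0.0652]
tcp_rot: [0.0, 0.989, 0.0, 0.145]
wrist_force: [-0.0, -0.2, -0.8]
gripper_width: 0.0599
```

```bash
python3 - <<'E'
from h import *
st()
f=bot.grab_frame("wrist"); g=bot.grab_frame("scene")
a=cv2.resize(f["image"],(480,360)); b=cv2.resize(g["image"][200:300,200:290],(320,360),interpolation=cv2.INTER_CUBIC)
cv2.imwrite("pics/c6.png",np.hstack([a,b]))
E
```

```text
t 12.57 p [ 0.5702 -0.1778  0.0652] x [-0.958  0.001 -0.287] y [0.001 1.    0.   ] F [-0.  -0.2 -0.8] w 0.0599 q [-0.33  1.31  0.73 -0.44  2.32 -1.98]
```

View pics/c6.png

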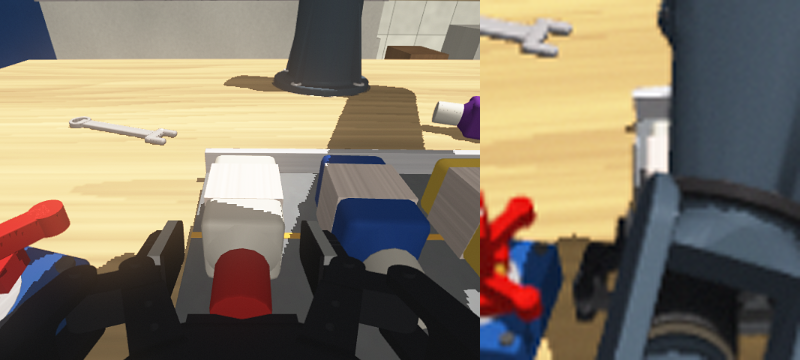

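Call:
arm_command(rows=[[0, 0, -0.12, 0, 0, 0, 0.3], [0, 0, -0.06, 0, 0, 0, 0.3], [0, 0, 0, 0, 0, 0, 1], [0, 0, 0, 0, 0, 0, 1], [0, 0, 0, 0, 0, 0, 1]])

```text
time_s: 13.3
tool_pos: [0.5706, -0.1775, 0.0373]
tcp_rot: [-0.0, 0.99, 0.0, 0.144]
wrist_force: [0.3, 0.3, -0.3]
gripper_width: 0.0307
```

Call:
arm_command(rows=[[0, 0, 0, 0, 0, 0, 1], [0, 0, 0, 0, 0, 0, 1]])

```text
time_s: 13.55
tool_pos: [0.5705, -0.1775, 0.0373]
tcp_rot: [-0.0, 0.99, 0.0, 0.144]
wrist_force: [-1.0, -0.7, -1.2]
gripper_width: 0.0306
```

Call:
arm_command(rows=[[0, 0, 0.1, 0, 0, 0, 1], [-0.01, 0, 0.1137, 0, -0.0556, 0, 1], [-0.0295, 0, 0.11, 0, -0.0556, 0, 1], [-0.048, 0, 0.103, 0, -0.0556, 0, 1], [-0.0653, 0, 0.0934, 0, -0.0556, 0, 1]])

```text
time_s: 14.18
tool_pos: [0.5483, -0.1779, 0.1177]
tcp_rot: [-0.001, 0.878, -0.001, 0.478]
wrist_force: [0.9, -0.1, 0.1]
gripper_width: 0.0304
```

Call:
arm_command(rows=[[-0.08, 0, 0.08, 0, -0.0556, 0, 1], [-0.0933, 0, 0.0653, 0, -0.0556, 0, 1], [-0.1032, 0, 0.0484, 0, -0.0556, 0, 1], [-0.11, 0, 0.0294, 0, -0.0556, 0, 1], [-0.1134, 0, 0.01, 0, -0.0556, 0, 1]])

```text
time_s: 14.8
tool_pos: [0.476, -0.1751, 0.1515]
tcp_rot: [0.0, 0.607, 0.005, 0.795]
wrist_force: [1.7, 0.3, -1.2]
gripper_width: 0.0302
```

Call:
arm_command(rows=[[0, 0, 0, 0, 0, 0, 1], [0, 0, 0, 0, 0, 0, 1]])

```text
time_s: 15.05
tool_pos: [0.4782, -0.1765, 0.1505]
tcp_rot: [0.001, 0.609, 0.005, 0.793]
wrist_force: [-0.2, -0.9, -1.0]
gripper_width: 0.0303
```

```bash
python3 - <<'E'
from h import *
st()
g=bot.grab_frame("scene"); u=proj(g,[.472,-.178,.08])[0].astype(int)
for l in("bottle_1","stander_1"):
  for d in bot.place_of(g,l): print(l,np.round(d["xyz"],4),round(d["conf"],2))
cv2.imwrite("pics/c7.png",cv2.resize(g["image"][u[1]-70:u[1]+80,u[0]-60:u[0]+90],(500,500),interpolation=cv2.INTER_CUBIC))
E
```

```text
t 15.05 p [ 0.4782 -0.1765  0.1505] x [ 0.259  0.008 -0.966] y [-0.006  1.     0.007] F [-0.2 -0.9 -1. ] w 0.0303 q [-0.67  0.44  1.98  0.33  0.55 -2.52]
bottle_1 [0.3238 0.224  0.0251] 0.76
bottle_1 [ 0.8614 -0.2558  0.026 ] 0.73
bottle_1 [ 0.4782 -0.1746  0.0504] 0.68
bottle_1 [0.4729 0.1015 0.0356] 0.66
bottle_1 [ 0.4715 -0.088   0.0378] 0.61
bottle_1 [0.4773 0.0019 0.0361] 0.59
bottle_1 [0.4777 0.1878 0.0392] 0.56
stander_1 [0.4743 0.2821 0.0116] 0.85
stander_1 [ 0.4693 -0.0898  0.0379] 0.49
```

View pics/c7.png

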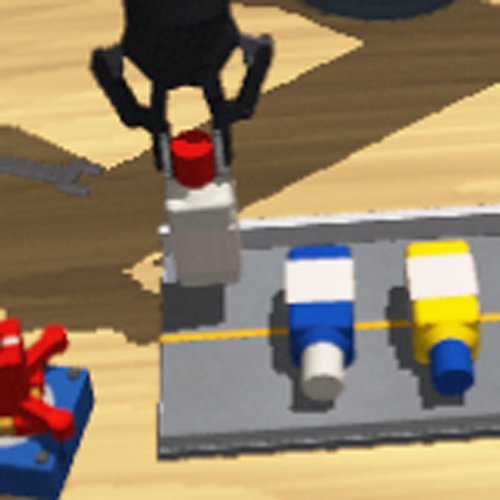

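Call:
arm_command(rows=[[-0.027, 0, -0.1, 0, 0, 0, 1], [-0.027, 0, -0.08, 0, 0, 0, 1], [0, 0, -0.05, 0, 0, 0, 1], [0, 0, -0.02, 0, 0, 0, 1], [0, 0, 0, 0, 0, 0, 1]])

```text
time_s: 15.82
tool_pos: [0.4701, -0.1752, 0.1131]
tcp_rot: [0.001, 0.609, 0.005, 0.793]
wrist_force: [-3.3, 1.2, 12.8]
gripper_width: 0.0305
```

```bash
python3 - <<'E'
from h import *
st()
E
```

```text
t 15.82 p [ 0.4701 -0.1752  0.1131] x [ 0.259  0.01  -0.966] y [-0.007  1.     0.009] F [-3.3  1.2 12.8] w 0.0305 q [-0.69  0.51  2.02  0.42  0.44 -2.62]
```

Call:
arm_command(rows=[[0, 0, 0.008, 0, 0, 0, 1], [0, 0, 0, 0, 0, 0, 0.4], [0, 0, 0, 0, 0, 0, 0.4], [-0.04, 0, 0.15, 0, 0, 0, 0.4], [-0.09, 0, 0.33, 0, 0, 0, 0.4]])

```text
time_s: 16.45
tool_pos: [0.4487, -0.175, 0.1839]
tcp_rot: [0.003, 0.611, 0.006, 0.792]
wrist_force: [0.8, -0.8, 0.2]
gripper_width: 0.0512
```

Call:
arm_command(rows=[[0, 0, 0.4, 0, 0.05, 0, 0.3], [0.3, 0.2, 0.2, 0, 0.055, 0, 0.3]])

```text
time_s: 16.7
tool_pos: [0.493, -0.148, 0.2646]
tcp_rot: [0.005, 0.718, 0.007, 0.696]
wrist_force: [2.0, -2.9, -0.6]
gripper_width: 0.0598
```

```bash
python3 - <<'E'
from h import *
st()
for n in("scene","top"):
  g=bot.grab_frame(n)
  for l in("bottle_1","stander_1","wheel"):
    for d in bot.place_of(g,l): print(n,l,np.round(d["xyz"],4),round(d["conf"],2))
E
```

```text
t 16.7 p [ 0.493  -0.148   0.2646] x [-0.032  0.017 -0.999] y [-0.002  1.     0.017] F [ 2.  -2.9 -0.6] w 0.0598 q [-0.51  0.35  1.64 -0.    1.18 -2.08]
scene bottle_1 [ 0.4706 -0.1761  0.0124] 0.97
scene bottle_1 [0.4748 0.1008 0.0349] 0.94
scene bottle_1 [0.3199 0.227  0.0286] 0.86
scene bottle_1 [ 0.4751 -0.0893  0.0384] 0.83
scene bottle_1 [0.4744 0.0022 0.0375] 0.79
scene bottle_1 [ 0.86   -0.2546  0.0278] 0.79
scene bottle_1 [0.4765 0.1892 0.0396] 0.62
scene stander_1 [0.4763 0.2838 0.0125] 0.88
scene stander_1 [ 0.5209  0.0542 -0.0054] 0.57
scene wheel [ 0.6036 -0.3291  0.0417] 0.74
scene wheel [0.4764 0.2848 0.0144] 0.46
scene wheel [ 0.7367 -0.086  -0.0015] 0.35
top bottle_1 [ 0.8614 -0.259   0.0205] 0.91
top bottle_1 [ 0.4671 -0.1728  0.0091] 0.78
top bottle_1 [ 0.4756 -0.0005  0.0384] 0.75
top bottle_1 [ 0.4724 -0.0868  0.0334] 0.72
top bottle_1 [0.3253 0.2254 0.0212] 0.69
top bottle_1 [0.4762 0.1851 0.0339] 0.61
top bottle_1 [0.4718 0.1018 0.0367] 0.61
top stander_1 [0.4739 0.2795 0.0098] 0.9
top wheel [ 0.6007 -0.3248  0.0381] 0.55
```

Call:
arm_command(rows=[[0.074, 0.05, -0.06, 0, 0.0563, 0, 0.3], [0.074, 0.05, -0.06, 0, 0.0563, 0, 0.3], [0.074, 0.05, -0.06, 0, 0.0563, 0, 0.3], [0.074, 0.05, -0.06, 0, 0.0563, 0, 0.3], [0.074, 0.05, -0.06, 0, 0.0563, 0, 0.3]])

```text
time_s: 17.73
tool_pos: [0.5493, -0.1091, 0.2157]
tcp_rot: [0.01, 0.947, 0.008, 0.32]
wrist_force: [1.1, -0.2, 0.2]
gripper_width: 0.0599
```

Call:
arm_command(rows=[[0.074, 0.05, -0.06, 0, 0.0563, 0, 0.3], [0.074, 0.05, -0.06, 0, 0.0563, 0, 0.3], [0, 0, 0, 0, 0, 0, 0.3], [0, 0, 0, 0, 0, 0, 0.3]])

```text
time_s: 18.23
tool_pos: [0.5713, -0.094, 0.1989]
tcp_rot: [0.011, 0.988, 0.007, 0.151]
wrist_force: [-0.2, 0.3, 0.4]
gripper_width: 0.0599
```

```bash
cat > look.py <<'E'
from h import *
import sys
s=st()
f=bot.grab_frame("wrist")
for d in bot.place_of(f,"bottle_1"): print(np.round(d["xyz"],4),round(d["conf"],2))
# cap centre from HSV-free edges: segment cap by colour near predicted cap
col={"blue":"w","green":"w","yellow":"b","orange":"k"}
E
python3 look.py
```

```text
t 18.23 p [ 0.5713 -0.094   0.1989] x [-0.954  0.023 -0.299] y [0.019 1.    0.017] F [-0.2  0.3  0.4] w 0.0599 q [-0.25  1.11  0.82 -0.33  2.44 -1.91]
[ 0.4693 -0.0833  0.035 ] 0.9
[ 0.4682 -0.1707  0.0105] 0.86
[0.4731 0.1016 0.0359] 0.7
[0.3217 0.2265 0.0283] 0.55
```

Call:
arm_command(rows=[[0, -0.01, -0.36, -0.0054, 0, 0, 0.3], [0, 0, -0.36, 0, 0, 0, 0.3], [0, 0, -0.2, 0, 0, 0, 0.3], [0, 0, -0.16, 0, 0, 0, 0.3], [0, 0, 0, 0, 0, 0, 0.3]])

```text
time_s: 18.95
tool_pos: [0.5719, -0.0948, 0.0369]
tcp_rot: [0.009, 0.988, -0.002, 0.151]
wrist_force: [0.1, -0.0, 0.2]
gripper_width: 0.0595
```

Call:
arm_command(rows=[[0, 0, 0, 0, 0, 0, 1], [0, 0, 0, 0, 0, 0, 1], [0, 0, 0, 0, 0, 0, 1], [0, 0, 0, 0, 0, 0, 1]])

```text
time_s: 19.45
tool_pos: [0.5727, -0.0946, 0.0383]
tcp_rot: [0.009, 0.988, -0.002, 0.151]
wrist_force: [3.5, 0.5, 5.4]
gripper_width: 0.0304
```

Call:
arm_command(rows=[[0, 0, 0.1, 0, 0, 0, 1], [-0.01, 0, 0.1137, 0, -0.0556, 0, 1], [-0.0295, 0, 0.11, 0, -0.0556, 0, 1], [-0.048, 0, 0.103, 0, -0.0556, 0, 1], [-0.0653, 0, 0.0934, 0, -0.0556, 0, 1]])

```text
time_s: 20.08
tool_pos: [0.5498, -0.0946, 0.1155]
tcp_rot: [0.008, 0.875, 0.001, 0.484]
wrist_force: [-0.7, -0.1, -0.8]
gripper_width: 0.0305
```

Call:
arm_command(rows=[[-0.08, 0, 0.08, 0, -0.0556, 0, 1], [-0.0933, 0, 0.0653, 0, -0.0556, 0, 1], [-0.1032, 0, 0.0484, 0, -0.0556, 0, 1], [-0.11, 0, 0.0294, 0, -0.0556, 0, 1], [-0.1134, 0, 0.01, 0, -0.0556, 0, 1]])

```text
time_s: 20.7
tool_pos: [0.4777, -0.0913, 0.1497]
tcp_rot: [0.009, 0.603, 0.01, 0.798]
wrist_force: [0.3, 1.3, -0.9]
gripper_width: 0.0304
```

Call:
arm_command(rows=[[-0.02, 0, 0, 0, 0, 0, 1], [0, 0, 0, 0, 0, 0, 1]])

```text
time_s: 20.95
tool_pos: [0.4777, -0.0926, 0.149]
tcp_rot: [0.009, 0.604, 0.01, 0.797]
wrist_force: [0.1, -0.5, -0.3]
gripper_width: 0.0302
```

```bash
cat > chk.py <<'E'
from h import *
st()
for n in("scene","top"):
  g=bot.grab_frame(n)
  for l in("bottle_1","stander_1"):
    print(n,l,[tuple(np.round(d["xyz"],3))+(round(d["conf"],2),) for d in sorted(bot.place_of(g,l),key=lambda d:d["xyz"][1]) if .4<d["xyz"][0]<.56])
E
python3 chk.py
```

```text
t 20.95 p [ 0.4777 -0.0926  0.149 ] x [ 0.27   0.028 -0.963] y [-0.005  1.     0.027] F [ 0.1 -0.5 -0.3] w 0.0302 q [-0.52  0.42  2.05  0.35  0.48 -2.39]
scene bottle_1 [(np.float64(0.471), np.float64(-0.173), np.float64(0.01), 0.67), (np.float64(0.476), np.float64(-0.089), np.float64(0.048), 0.76), (np.float64(0.474), np.float64(0.002), np.float64(0.034), 0.88), (np.float64(0.473), np.float64(0.101), np.float64(0.032), 0.89), (np.float64(0.477), np.float64(0.19), np.float64(0.038), 0.77)]
scene stander_1 [(np.float64(0.478), np.float64(0.281), np.float64(0.014), 0.93)]
top bottle_1 [(np.float64(0.47), np.float64(-0.175), np.float64(0.009), 0.57), (np.float64(0.476), np.float64(-0.082), np.float64(0.044), 0.57), (np.float64(0.474), np.float64(-0.001), np.float64(0.042), 0.69), (np.float64(0.474), np.float64(0.103), np.float64(0.036), 0.81), (np.float64(0.475), np.float64(0.187), np.float64(0.034), 0.58)]
top stander_1 [(np.float64(0.474), np.float64(0.285), np.float64(0.011), 0.64)]
```

Call:
arm_command(rows=[[-0.02, 0, -0.1, -0.0086, 0, 0, 1], [-0.02, 0, -0.08, 0, 0, 0, 1], [0, 0, -0.04, 0, 0, 0, 1], [0, 0, -0.02, 0, 0, 0, 1], [0, 0, 0, 0, 0, 0, 1]])

```text
time_s: 21.88
tool_pos: [0.4702, -0.0888, 0.1154]
tcp_rot: [0.001, 0.604, 0.004, 0.797]
wrist_force: [-8.3, 11.1, 38.1]
gripper_width: 0.0301
```

Call:
arm_command(rows=[[0, 0, 0.018, 0, 0, 0, 1], [0, 0, 0, 0, 0, 0, 1]])

```text
time_s: 22.12
tool_pos: [0.4711, -0.092, 0.1154]
tcp_rot: [-0.002, 0.604, 0.003, 0.797]
wrist_force: [-0.9, 0.9, 6.5]
gripper_width: 0.0308
```

Call:
arm_command(rows=[[0, 0, 0, 0, 0, 0, 0.4], [0, 0, 0, 0, 0, 0, 0.4], [-0.04, 0, 0.15, 0, 0, 0, 0.4], [-0.09, 0, 0.33, 0, 0, 0, 0.4], [0, 0, 0.3, 0, 0.05, 0, 0.3]])

```text
time_s: 22.75
tool_pos: [0.4475, -0.089, 0.2236]
tcp_rot: [0.002, 0.659, 0.007, 0.752]
wrist_force: [2.0, 0.2, -2.0]
gripper_width: 0.0597
```

```bash
python3 chk.py
```

```text
t 22.75 p [ 0.4475 -0.089   0.2236] x [ 0.132  0.013 -0.991] y [-0.007  1.     0.012] F [ 2.   0.2 -2. ] w 0.0597 q [-0.49  0.27  1.94  0.1   0.83 -2.13]
scene bottle_1 [(np.float64(0.472), np.float64(-0.176), np.float64(0.014), 0.6), (np.float64(0.47), np.float64(-0.09), np.float64(0.009), 0.95), (np.float64(0.476), np.float64(0.004), np.float64(0.035), 0.78), (np.float64(0.472), np.float64(0.101), np.float64(0.032), 0.78), (np.float64(0.48), np.float64(0.189), np.float64(0.036), 0.72)]
scene stander_1 [(np.float64(0.525), np.float64(-0.493), np.float64(0.0), 0.74), (np.float64(0.474), np.float64(0.284), np.float64(0.013), 0.58)]
top bottle_1 [(np.float64(0.467), np.float64(-0.172), np.float64(0.007), 0.62), (np.float64(0.468), np.float64(-0.09), np.float64(0.011), 0.44), (np.float64(0.477), np.float64(-0.001), np.float64(0.04), 0.83), (np.float64(0.472), np.float64(0.101), np.float64(0.034), 0.75), (np.float64(0.478), np.float64(0.186), np.float64(0.036), 0.83), (np.float64(0.494), np.float64(0.456), np.float64(0.097), 0.54)]
top stander_1 [(np.float64(0.475), np.float64(0.282), np.float64(0.013), 0.73)]
```

Call:
arm_command(rows=[[0.1054, 0.0758, 0, 0, 0.0563, 0, 0.3], [0.1054, 0.0758, 0, 0, 0.0563, 0, 0.3], [0.1054, 0.0758, -0.03, 0, 0.0563, 0, 0.3], [0.1054, 0.0758, -0.03, 0, 0.0563, 0, 0.3], [0.1054, 0.0758, -0.03, 0, 0.0563, 0, 0.3]])

```text
time_s: 23.68
tool_pos: [0.5309, -0.0327, 0.2084]
tcp_rot: [0.003, 0.917, 0.007, 0.399]
wrist_force: [0.6, -0.9, -0.1]
gripper_width: 0.0595
```

Call:
arm_command(rows=[[0.1054, 0.0758, -0.03, 0, 0.0563, 0, 0.3], [0.1054, 0.0758, -0.02, 0, 0.0563, 0, 0.3], [0.1054, 0.0758, -0.02, 0, 0.0563, 0, 0.3], [0, 0, 0, 0, 0, 0, 0.3], [0, 0, 0, 0, 0, 0, 0.3]])

```text
time_s: 24.3
tool_pos: [0.5777, 0.0007, 0.1987]
tcp_rot: [0.005, 0.989, 0.006, 0.147]
wrist_force: [-0.4, -0.2, 0.5]
gripper_width: 0.0594
```

```bash
python3 look.py
```

```text
t 24.3 p [0.5777 0.0007 0.1987] x [-0.957  0.011 -0.291] y [0.008 1.    0.013] F [-0.4 -0.2  0.5] w 0.0594 q [-0.13  1.12  0.82 -0.19  2.47 -1.77]
[0.4773 0.0052 0.0391] 0.8
[0.3214 0.2234 0.0276] 0.66
```

Call:
arm_command(rows=[[-0.02, 0.01, -0.36, -0.004, 0, 0, 0.3], [0, 0, -0.36, 0, 0, 0, 0.3], [0, 0, -0.2, 0, 0, 0, 0.3], [0, 0, -0.16, 0, 0, 0, 0.3], [0, 0, 0, 0, 0, 0, 0.3]])

```text
time_s: 25.02
tool_pos: [0.5764, 0.002, 0.0393]
tcp_rot: [0.004, 0.989, -0.001, 0.15]
wrist_force: [0.5, -0.7, -0.4]
gripper_width: 0.0597
```

Call:
arm_command(rows=[[0, 0, 0, 0, 0, 0, 1], [0, 0, 0, 0, 0, 0, 1], [0, 0, 0, 0, 0, 0, 1], [0, 0, 0, 0, 0, 0, 1]])

```text
time_s: 25.52
tool_pos: [0.5761, 0.0024, 0.039]
tcp_rot: [0.004, 0.989, -0.001, 0.149]
wrist_force: [-0.1, -0.4, 1.7]
gripper_width: 0.0301
```

Call:
arm_command(rows=[[0, 0, 0.1, 0, 0, 0, 1], [-0.01, 0, 0.1137, 0, -0.0556, 0, 1], [-0.0295, 0, 0.11, 0, -0.0556, 0, 1], [-0.048, 0, 0.103, 0, -0.0556, 0, 1], [-0.0653, 0, 0.0934, 0, -0.0556, 0, 1]])

```text
time_s: 26.15
tool_pos: [0.5532, 0.0024, 0.1167]
tcp_rot: [0.004, 0.877, 0.0, 0.481]
wrist_force: [-0.1, 0.1, -0.0]
gripper_width: 0.0306
```

Call:
arm_command(rows=[[-0.08, 0, 0.08, 0, -0.0556, 0, 1], [-0.0933, 0, 0.0653, 0, -0.0556, 0, 1], [-0.1032, 0, 0.0484, 0, -0.0556, 0, 1], [-0.11, 0, 0.0294, 0, -0.0556, 0, 1], [-0.1134, 0, 0.01, 0, -0.0556, 0, 1]])

```text
time_s: 26.78
tool_pos: [0.4773, 0.0025, 0.1521]
tcp_rot: [0.003, 0.592, 0.002, 0.806]
wrist_force: [0.7, 0.3, -0.6]
gripper_width: 0.0304
```

Call:
arm_command(rows=[[-0.02, 0, 0, 0, 0, 0, 1], [0, 0, 0, 0, 0, 0, 1]])

```text
time_s: 27.02
tool_pos: [0.4753, 0.0024, 0.151]
tcp_rot: [0.003, 0.595, 0.002, 0.804]
wrist_force: [0.0, 0.4, -0.3]
gripper_width: 0.0302
```

```bash
python3 chk.py
```

```text
t 27.02 p [0.4753 0.0024 0.151 ] x [ 0.293  0.008 -0.956] y [0.001 1.    0.008] F [ 0.   0.4 -0.3] w 0.0302 q [-0.29  0.4   2.1   0.25  0.37 -2.08]
scene bottle_1 [(np.float64(0.472), np.float64(-0.175), np.float64(0.013), 0.63), (np.float64(0.473), np.float64(-0.096), np.float64(0.011), 0.59), (np.float64(0.471), np.float64(0.1), np.float64(0.037), 0.92), (np.float64(0.478), np.float64(0.185), np.float64(0.038), 0.87)]
scene stander_1 [(np.float64(0.476), np.float64(0.283), np.float64(0.012), 0.91)]
top bottle_1 [(np.float64(0.466), np.float64(-0.173), np.float64(0.012), 0.78), (np.float64(0.47), np.float64(-0.088), np.float64(0.01), 0.6), (np.float64(0.479), np.float64(-0.001), np.float64(0.052), 0.76), (np.float64(0.474), np.float64(0.103), np.float64(0.035), 0.63), (np.float64(0.474), np.float64(0.187), np.float64(0.035), 0.69), (np.float64(0.474), np.float64(0.284), np.float64(0.011), 0.18)]
top stander_1 [(np.float64(0.471), np.float64(0.284), np.float64(0.011), 0.8)]
```

Call:
arm_command(rows=[[-0.018, 0, -0.1, -0.003, 0, 0, 1], [-0.018, 0, -0.08, 0, 0, 0, 1], [0, 0, -0.04, 0, 0, 0, 1], [0, 0, -0.016, 0, 0, 0, 1], [0, 0, 0, 0, 0, 0, 1]])

```text
time_s: 27.95
tool_pos: [0.47, 0.0025, 0.1152]
tcp_rot: [-0.0, 0.595, -0.0, 0.804]
wrist_force: [0.4, 0.6, -1.2]
gripper_width: 0.0305
```

Call:
arm_command(rows=[[0, 0, -0.012, 0, 0, 0, 1], [0, 0, 0, 0, 0, 0, 1]])

```text
time_s: 28.2
tool_pos: [0.4697, 0.0026, 0.1135]
tcp_rot: [-0.0, 0.595, -0.0, 0.804]
wrist_force: [0.1, 0.1, -1.0]
gripper_width: 0.0304
```

Call:
arm_command(rows=[[0, 0, -0.012, 0, 0, 0, 1], [0, 0, 0, 0, 0, 0, 1]])

```text
time_s: 28.45
tool_pos: [0.4702, 0.0027, 0.1132]
tcp_rot: [-0.001, 0.593, -0.001, 0.805]
wrist_force: [-3.2, 1.7, 16.3]
gripper_width: 0.0304
```

Call:
arm_command(rows=[[0, 0, -0.01, 0, 0, 0, 1], [0, 0, 0, 0, 0, 0, 1]])

```text
time_s: 28.7
tool_pos: [0.4706, 0.0028, 0.1131]
tcp_rot: [-0.001, 0.592, -0.001, 0.806]
wrist_force: [-7.2, 4.1, 30.3]
gripper_width: 0.0301
```

Seated with good contact, so I'll relax, release and retreat.

Call:
arm_command(rows=[[0, 0, 0.017, 0, 0, 0, 1], [0, 0, 0, 0, 0, 0, 1], [0, 0, 0, 0, 0, 0, 0.4], [0, 0, 0, 0, 0, 0, 0.4], [-0.04, 0, 0.15, 0, 0, 0, 0.4]])

```text
time_s: 29.32
tool_pos: [0.4629, 0.0027, 0.1338]
tcp_rot: [0.0, 0.596, -0.0, 0.803]
wrist_force: [0.7, 0.1, -0.0]
gripper_width: 0.0512
```

Call:
arm_command(rows=[[-0.09, 0, 0.33, 0, 0, 0, 0.4], [0, 0, 0.3, 0, 0.05, 0, 0.3]])

```text
time_s: 29.58
tool_pos: [0.4471, 0.0055, 0.2168]
tcp_rot: [0.002, 0.644, 0.004, 0.765]
wrist_force: [1.5, 0.2, -1.7]
gripper_width: 0.0601
```

```bash
python3 chk.py
```

```text
t 29.57 p [0.4471 0.0055 0.2168] x [ 0.169  0.009 -0.986] y [-0.004  1.     0.008] F [ 1.5  0.2 -1.7] w 0.0601 q [-0.28  0.25  1.99  0.08  0.73 -1.91]
scene bottle_1 [(np.float64(0.469), np.float64(-0.176), np.float64(0.014), 0.77), (np.float64(0.473), np.float64(-0.094), np.float64(0.013), 0.87), (np.float64(0.472), np.float64(0.004), np.float64(0.014), 0.87), (np.float64(0.472), np.float64(0.099), np.float64(0.035), 0.66), (np.float64(0.476), np.float64(0.188), np.float64(0.039), 0.9), (np.float64(0.478), np.float64(0.285), np.float64(0.015), 0.42)]
scene stander_1 [(np.float64(0.478), np.float64(0.285), np.float64(0.014), 0.73)]
top bottle_1 [(np.float64(0.468), np.float64(-0.173), np.float64(0.009), 0.86), (np.float64(0.472), np.float64(-0.09), np.float64(0.011), 0.8), (np.float64(0.471), np.float64(0.002), np.float64(0.012), 0.69), (np.float64(0.474), np.float64(0.103), np.float64(0.033), 0.71), (np.float64(0.476), np.float64(0.186), np.float64(0.036), 0.83)]
top stander_1 [(np.float64(0.477), np.float64(0.282), np.float64(0.012), 0.94)]
```

Call:
arm_command(rows=[[0.1037, 0.0825, 0, 0, 0.0578, 0, 0.3], [0.1037, 0.0825, 0, 0, 0.0578, 0, 0.3], [0.1037, 0.0825, -0.02, 0, 0.0578, 0, 0.3], [0.1037, 0.0825, -0.02, 0, 0.0578, 0, 0.3], [0.1037, 0.0825, -0.02, 0, 0.0578, 0, 0.3]])

```text
time_s: 30.5
tool_pos: [0.5293, 0.0672, 0.2061]
tcp_rot: [0.003, 0.914, 0.004, 0.405]
wrist_force: [0.1, 0.3, 0.1]
gripper_width: 0.0595
```

Call:
arm_command(rows=[[0.1037, 0.0825, -0.02, 0, 0.0578, 0, 0.3], [0.1037, 0.0825, -0.02, 0, 0.0578, 0, 0.3], [0.1037, 0.0825, -0.02, 0, 0.0578, 0, 0.3], [0, 0, 0, 0, 0, 0.012, 0.3], [0, 0, 0, 0, 0, 0, 0.3]])

```text
time_s: 31.12
tool_pos: [0.5749, 0.1044, 0.195]
tcp_rot: [-0.015, 0.989, 0.006, 0.144]
wrist_force: [1.2, 0.1, 0.8]
gripper_width: 0.0598
```

```bash
python3 look.py
```

```text
t 31.12 p [0.5749 0.1044 0.195 ] x [-0.958 -0.028 -0.286] y [-0.032  0.999  0.007] F [1.2 0.1 0.8] w 0.0598 q [ 0.    1.13  0.8  -0.04  2.49 -1.62]
[ 0.4673 -0.1698  0.0123] 0.69
[0.4719 0.1022 0.0374] 0.65
[0.323  0.2234 0.0283] 0.65
```

Call:
arm_command(rows=[[-0.02, 0, -0.36, 0, 0, 0, 0.3], [0, 0, -0.36, 0, 0, 0, 0.3], [0, 0, -0.2, 0, 0, 0, 0.3], [0, 0, -0.13, 0, 0, 0, 0.3], [0, 0, 0, 0, 0, 0, 0.3]])

```text
time_s: 31.85
tool_pos: [0.5729, 0.1035, 0.0414]
tcp_rot: [-0.014, 0.989, 0.006, 0.148]
wrist_force: [-0.4, 0.4, -0.1]
gripper_width: 0.0595
```

Call:
arm_command(rows=[[0, 0, 0, 0, 0, 0, 1], [0, 0, 0, 0, 0, 0, 1], [0, 0, 0, 0, 0, 0, 1], [0, 0, 0, 0, 0, 0, 1]])

```text
time_s: 32.35
tool_pos: [0.5737, 0.1038, 0.0432]
tcp_rot: [-0.015, 0.989, 0.006, 0.148]
wrist_force: [3.5, 0.7, 6.0]
gripper_width: 0.0296
```

Call:
arm_command(rows=[[0, 0, 0.1, 0, 0, 0, 1], [-0.01, 0, 0.1137, 0.0018, -0.0556, 0, 1], [-0.0295, 0, 0.11, 0.0018, -0.0556, 0, 1], [-0.048, 0, 0.103, 0.0018, -0.0556, 0, 1], [-0.0653, 0, 0.0934, 0.0018, -0.0556, 0, 1]])

```text
time_s: 32.98
tool_pos: [0.551, 0.1038, 0.1206]
tcp_rot: [-0.014, 0.876, 0.011, 0.482]
wrist_force: [1.1, -0.2, 0.1]
gripper_width: 0.0298
```

Call:
arm_command(rows=[[-0.08, 0, 0.08, 0.0018, -0.0556, 0, 1], [-0.0933, 0, 0.0653, 0.0018, -0.0556, 0, 1], [-0.1032, 0, 0.0484, 0.0018, -0.0556, 0, 1], [-0.11, 0, 0.0294, 0.0018, -0.0556, 0, 1], [-0.1134, 0, 0.01, 0.0018, -0.0556, 0, 1]])

```text
time_s: 33.6
tool_pos: [0.4757, 0.1041, 0.1557]
tcp_rot: [-0.011, 0.594, 0.016, 0.804]
wrist_force: [0.5, 0.0, -1.7]
gripper_width: 0.0299
```

Call:
arm_command(rows=[[-0.02, 0, 0, 0, 0, 0, 1], [0, 0, 0, 0, 0, 0, 1]])

```text
time_s: 33.85
tool_pos: [0.4745, 0.104, 0.1547]
tcp_rot: [-0.011, 0.597, 0.016, 0.802]
wrist_force: [1.1, 0.4, -0.7]
gripper_width: 0.0301
```

```bash
python3 chk.py
```

```text
t 33.85 p [0.4745 0.104  0.1547] x [ 0.286  0.013 -0.958] y [-0.039  0.999  0.002] F [ 1.1  0.4 -0.7] w 0.0301 q [-0.03  0.4   2.06  0.06  0.39 -1.69]
scene bottle_1 [(np.float64(0.471), np.float64(-0.173), np.float64(0.013), 0.82), (np.float64(0.472), np.float64(-0.094), np.float64(0.01), 0.56), (np.float64(0.469), np.float64(0.002), np.float64(0.01), 0.79), (np.float64(0.478), np.float64(0.105), np.float64(0.048), 0.82), (np.float64(0.476), np.float64(0.188), np.float64(0.039), 0.62)]
scene stander_1 [(np.float64(0.477), np.float64(0.283), np.float64(0.012), 0.98)]
top bottle_1 [(np.float64(0.465), np.float64(-0.172), np.float64(0.012), 0.88), (np.float64(0.469), np.float64(-0.091), np.float64(0.011), 0.87), (np.float64(0.47), np.float64(0.002), np.float64(0.013), 0.55), (np.float64(0.482), np.float64(0.106), np.float64(0.05), 0.57), (np.float64(0.476), np.float64(0.188), np.float64(0.036), 0.61)]
top stander_1 [(np.float64(0.528), np.float64(-0.487), np.float64(-0.001), 0.48)]
```

Call:
arm_command(rows=[[-0.026, 0, -0.1, 0, 0, 0, 1], [-0.026, 0, -0.08, 0, 0, 0, 1], [0, 0, -0.06, 0, 0, 0, 1], [0, 0, -0.01, 0, 0, 0, 1], [0, 0, 0, 0, 0, 0, 1]])

```text
time_s: 34.78
tool_pos: [0.466, 0.104, 0.1164]
tcp_rot: [-0.011, 0.598, 0.016, 0.802]
wrist_force: [0.4, -0.8, -0.6]
gripper_width: 0.0301
```

Call:
arm_command(rows=[[0, 0, -0.012, 0, 0, 0, 1], [0, 0, 0, 0, 0, 0, 1]])

```text
time_s: 35.02
tool_pos: [0.466, 0.104, 0.1151]
tcp_rot: [-0.011, 0.597, 0.016, 0.802]
wrist_force: [-0.6, 0.5, 2.7]
gripper_width: 0.0298
```

Call:
arm_command(rows=[[0, 0, -0.014, 0, 0, 0, 1], [0, 0, 0, 0, 0, 0, 1]])

```text
time_s: 35.28
tool_pos: [0.4671, 0.1043, 0.115]
tcp_rot: [-0.011, 0.595, 0.016, 0.804]
wrist_force: [-5.1, 2.0, 20.4]
gripper_width: 0.0292
```

Call:
arm_command(rows=[[0, 0, 0.01, 0, 0, 0, 1], [0, 0, 0, 0, 0, 0, 1], [0, 0, 0, 0, 0, 0, 0.4], [0, 0, 0, 0, 0, 0, 0.4], [-0.04, 0, 0.15, 0, 0, 0, 0.4]])

```text
time_s: 35.9
tool_pos: [0.4588, 0.1038, 0.1352]
tcp_rot: [-0.011, 0.599, 0.016, 0.8]
wrist_force: [-1.0, -1.3, 0.0]
gripper_width: 0.0513
```

Call:
arm_command(rows=[[-0.09, 0, 0.33, 0, 0, 0, 0.4], [0, 0, 0.3, 0, 0.05, 0, 0.3]])

```text
time_s: 36.15
tool_pos: [0.4425, 0.1047, 0.2176]
tcp_rot: [-0.01, 0.647, 0.018, 0.763]
wrist_force: [0.9, 0.2, -0.9]
gripper_width: 0.0599
```

```bash
python3 chk.py
```

```text
t 36.15 p [0.4425 0.1047 0.2176] x [ 0.163  0.015 -0.987] y [-0.04   0.999  0.009] F [ 0.9  0.2 -0.9] w 0.0599 q [-0.03  0.26  1.97  0.03  0.74 -1.66]
scene bottle_1 [(np.float64(0.472), np.float64(-0.173), np.float64(0.008), 0.62), (np.float64(0.468), np.float64(-0.093), np.float64(0.012), 0.91), (np.float64(0.471), np.float64(0.002), np.float64(0.012), 0.65), (np.float64(0.469), np.float64(0.105), np.float64(0.012), 0.85), (np.float64(0.476), np.float64(0.188), np.float64(0.039), 0.68), (np.float64(0.516), np.float64(0.449), np.float64(-0.002), 0.7)]
scene stander_1 [(np.float64(0.477), np.float64(0.283), np.float64(0.015), 0.81)]
top bottle_1 [(np.float64(0.467), np.float64(-0.173), np.float64(0.011), 0.9), (np.float64(0.469), np.float64(-0.089), np.float64(0.01), 0.66), (np.float64(0.47), np.float64(0.0), np.float64(0.015), 0.63), (np.float64(0.472), np.float64(0.11), np.float64(0.011), 0.84), (np.float64(0.476), np.float64(0.188), np.float64(0.034), 0.64)]
top stander_1 [(np.float64(0.475), np.float64(0.285), np.float64(0.01), 0.95)]
```

Call:
arm_command(rows=[[0.11, 0.069, 0, 0, 0.0578, 0, 0.3], [0.11, 0.069, 0, 0, 0.0578, 0, 0.3], [0.11, 0.069, -0.02, 0, 0.0578, 0, 0.3], [0.11, 0.069, -0.02, 0, 0.0578, 0, 0.3], [0.11, 0.069, -0.02, 0, 0.0578, 0, 0.3]])

```text
time_s: 37.08
tool_pos: [0.5295, 0.1565, 0.2066]
tcp_rot: [-0.001, 0.915, 0.02, 0.402]
wrist_force: [0.8, 0.6, -0.5]
gripper_width: 0.0597
```

Call:
arm_command(rows=[[0.11, 0.069, -0.02, 0, 0.0578, 0, 0.3], [0.11, 0.069, -0.02, 0, 0.0578, 0, 0.3], [0.11, 0.069, -0.02, 0, 0.0578, 0, 0.3], [0, 0, 0, 0, 0, -0.01, 0.3], [0, 0, 0, 0, 0, 0, 0.3]])

```text
time_s: 37.7
tool_pos: [0.5786, 0.1866, 0.1983]
tcp_rot: [0.021, 0.989, 0.017, 0.144]
wrist_force: [0.4, -1.1, 0.7]
gripper_width: 0.0597
```

```bash
python3 look.py
```

```text
t 37.7 p [0.5786 0.1866 0.1983] x [-0.958  0.046 -0.284] y [0.036 0.999 0.04 ] F [ 0.4 -1.1  0.7] w 0.0597 q [ 0.07  1.15  0.74  0.2   2.52 -1.42]
[0.3235 0.227  0.0264] 0.95
[0.477  0.1845 0.0364] 0.86
[0.4714 0.1074 0.0117] 0.6
```

Call:
arm_command(rows=[[-0.027, 0.007, -0.36, -0.0127, 0, 0.0115, 0.3], [0, 0, -0.36, 0, 0, 0, 0.3], [0, 0, -0.2, 0, 0, 0, 0.3], [0, 0, -0.165, 0, 0, 0, 0.3], [0, 0, 0, 0, 0, 0, 0.3]])

```text
time_s: 38.42
tool_pos: [0.576, 0.1885, 0.0386]
tcp_rot: [-0.001, 0.989, 0.001, 0.147]
wrist_force: [-0.4, -0.7, 1.2]
gripper_width: 0.0599
```

Call:
arm_command(rows=[[0, 0, 0, 0, 0, 0, 1], [0, 0, 0, 0, 0, 0, 1], [0, 0, 0, 0, 0, 0, 1], [0, 0, 0, 0, 0, 0, 1]])

```text
time_s: 38.92
tool_pos: [0.576, 0.1884, 0.0385]
tcp_rot: [-0.001, 0.989, 0.001, 0.146]
wrist_force: [1.4, 0.7, 4.1]
gripper_width: 0.0306
```

Call:
arm_command(rows=[[0, 0, 0.1, 0, 0, 0, 1], [-0.01, 0, 0.1137, 0, -0.0556, 0, 1], [-0.0295, 0, 0.11, 0, -0.0556, 0, 1], [-0.048, 0, 0.103, 0, -0.0556, 0, 1], [-0.0653, 0, 0.0934, 0, -0.0556, 0, 1]])

```text
time_s: 39.55
tool_pos: [0.5524, 0.1881, 0.115]
tcp_rot: [-0.0, 0.878, 0.0, 0.478]
wrist_force: [-0.2, 0.8, -1.5]
gripper_width: 0.0304
```

Call:
arm_command(rows=[[-0.08, 0, 0.08, 0, -0.0556, 0, 1], [-0.0933, 0, 0.0653, 0, -0.0556, 0, 1], [-0.1032, 0, 0.0484, 0, -0.0556, 0, 1], [-0.11, 0, 0.0294, 0, -0.0556, 0, 1], [-0.1134, 0, 0.01, 0, -0.0556, 0, 1]])

```text
time_s: 40.17
tool_pos: [0.4764, 0.1882, 0.1505]
tcp_rot: [-0.0, 0.595, 0.0, 0.804]
wrist_force: [-0.5, -1.2, -1.6]
gripper_width: 0.0304
```

Call:
arm_command(rows=[[-0.02, 0, 0, 0, 0, 0, 1], [0, 0, 0, 0, 0, 0, 1]])

```text
time_s: 40.42
tool_pos: [0.4745, 0.1883, 0.1496]
tcp_rot: [-0.001, 0.598, -0.0, 0.802]
wrist_force: [0.8, 0.5, -1.2]
gripper_width: 0.0304
```

```bash
python3 chk.py
```

```text
t 40.42 p [0.4745 0.1883 0.1496] x [ 0.286 -0.002 -0.958] y [-0.001  1.    -0.002] F [ 0.8  0.5 -1.2] w 0.0304 q [ 0.19  0.44  1.99 -0.14  0.43 -1.26]
scene bottle_1 [(np.float64(0.47), np.float64(-0.174), np.float64(0.011), 0.96), (np.float64(0.47), np.float64(-0.094), np.float64(0.012), 0.57), (np.float64(0.47), np.float64(0.004), np.float64(0.011), 0.6), (np.float64(0.474), np.float64(0.106), np.float64(0.01), 0.56), (np.float64(0.477), np.float64(0.189), np.float64(0.05), 0.94)]
scene stander_1 [(np.float64(0.476), np.float64(0.281), np.float64(0.015), 0.85)]
top bottle_1 [(np.float64(0.466), np.float64(-0.174), np.float64(0.01), 0.93), (np.float64(0.469), np.float64(-0.09), np.float64(0.01), 0.9), (np.float64(0.471), np.float64(0.002), np.float64(0.013), 0.86), (np.float64(0.472), np.float64(0.11), np.float64(0.011), 0.94), (np.float64(0.478), np.float64(0.186), np.float64(0.046), 0.78)]
top stander_1 [(np.float64(0.475), np.float64(0.284), np.float64(0.012), 0.77)]
```

Call:
arm_command(rows=[[-0.018, 0, -0.1, 0, 0, 0, 1], [-0.01, 0, -0.08, 0, 0, 0, 1], [0, 0, -0.04, 0, 0, 0, 1], [0, 0, -0.01, 0, 0, 0, 1], [0, 0, 0, 0, 0, 0, 1]])

```text
time_s: 41.35
tool_pos: [0.4706, 0.1883, 0.1151]
tcp_rot: [-0.001, 0.597, -0.0, 0.802]
wrist_force: [0.6, -0.2, -0.1]
gripper_width: 0.0303
```

Call:
arm_command(rows=[[0, 0, -0.012, 0, 0, 0, 1], [0, 0, 0, 0, 0, 0, 1]])

```text
time_s: 41.6
tool_pos: [0.4704, 0.1883, 0.1134]
tcp_rot: [-0.001, 0.597, -0.0, 0.802]
wrist_force: [-0.3, 0.0, -0.7]
gripper_width: 0.0308
```

Call:
arm_command(rows=[[0, 0, -0.012, 0, 0, 0, 1], [0, 0, 0, 0, 0, 0, 1]])

```text
time_s: 41.85
tool_pos: [0.4708, 0.1884, 0.1124]
tcp_rot: [-0.001, 0.597, -0.0, 0.803]
wrist_force: [-1.2, -0.1, 7.1]
gripper_width: 0.0305
```

Call:
arm_command(rows=[[0, 0, -0.01, 0, 0, 0, 1], [0, 0, 0, 0, 0, 0, 1]])

```text
time_s: 42.1
tool_pos: [0.4712, 0.1885, 0.1123]
tcp_rot: [-0.001, 0.595, 0.0, 0.803]
wrist_force: [-5.0, -0.4, 20.1]
gripper_width: 0.0302
```

Call:
arm_command(rows=[[0, 0, 0.014, 0, 0, 0, 1], [0, 0, 0, 0, 0, 0, 1], [0, 0, 0, 0, 0, 0, 0.4], [0, 0, 0, 0, 0, 0, 0.4], [-0.04, 0, 0.15, 0, 0, 0, 0.4]])

```text
time_s: 42.72
tool_pos: [0.4637, 0.1879, 0.1332]
tcp_rot: [-0.001, 0.599, -0.001, 0.801]
wrist_force: [0.6, -0.1, -0.1]
gripper_width: 0.051
```

Call:
arm_command(rows=[[-0.09, 0, 0.33, 0, 0, 0, 0.4], [0, 0, 0.3, 0, 0.05, 0, 0.3], [0, 0, 0, 0, 0.05, 0, 0.3]])

```text
time_s: 43.1
tool_pos: [0.4527, 0.1877, 0.2209]
tcp_rot: [-0.002, 0.702, -0.002, 0.712]
wrist_force: [0.8, 0.3, 0.1]
gripper_width: 0.0598
```

```bash
python3 chk.py; python3 - <<'E'
from h import *
g=bot.grab_frame("scene"); cv2.imwrite("pics/s8.png",cv2.resize(g["image"][160:310,130:530],(800,300),interpolation=cv2.INTER_CUBIC))
for n in("scene","top","wrist"):
  f=bot.grab_frame(n)
  for l in("wheel","feed_tip","feed_base"):print(n,l,[(np.round(d["xyz"],3),round(d["conf"],2)) for d in bot.place_of(f,l)][:2])
  if n=="top":cv2.imwrite("pics/t8.png",f["image"])
E
```

```text
t 43.1 p [0.4527 0.1877 0.2209] x [ 0.013 -0.005 -1.   ] y [ 0.001  1.    -0.005] F [0.8 0.3 0.1] w 0.0598 q [ 0.17  0.36  1.78 -0.01  0.99 -1.4 ]
scene bottle_1 [(np.float64(0.469), np.float64(-0.173), np.float64(0.01), 0.73), (np.float64(0.469), np.float64(-0.093), np.float64(0.012), 0.79), (np.float64(0.47), np.float64(0.002), np.float64(0.009), 0.93), (np.float64(0.47), np.float64(0.106), np.float64(0.01), 0.84), (np.float64(0.473), np.float64(0.191), np.float64(0.013), 0.69)]
scene stander_1 [(np.float64(0.473), np.float64(0.283), np.float64(0.013), 0.83)]
top bottle_1 [(np.float64(0.466), np.float64(-0.172), np.float64(0.009), 0.97), (np.float64(0.47), np.float64(-0.09), np.float64(0.008), 0.56), (np.float64(0.476), np.float64(0.111), np.float64(0.008), 0.97), (np.float64(0.474), np.float64(0.185), np.float64(0.009), 0.74)]
top stander_1 [(np.float64(0.474), np.float64(0.281), np.float64(0.008), 0.6)]
scene wheel [(array([ 0.603, -0.333,  0.04 ]), 0.79)]
scene feed_tip [(array([0.491, 0.455, 0.097]), 0.42)]
scene feed_base [(array([0.515, 0.448, 0.002]), 0.96), (array([ 0.598, -0.332,  0.001]), 0.67)]
top wheel [(array([ 0.601, -0.327,  0.039]), 0.57)]
top feed_tip [(array([0.474, 0.186, 0.01 ]), 0.75), (array([0.492, 0.456, 0.097]), 0.47)]
top feed_base [(array([ 0.518,  0.448, -0.002]), 0.92)]
wrist wheel []
wrist feed_tip []
wrist feed_base [(array([ 0.513,  0.445, -0.001]), 0.85)]
```

View pics/s8.png

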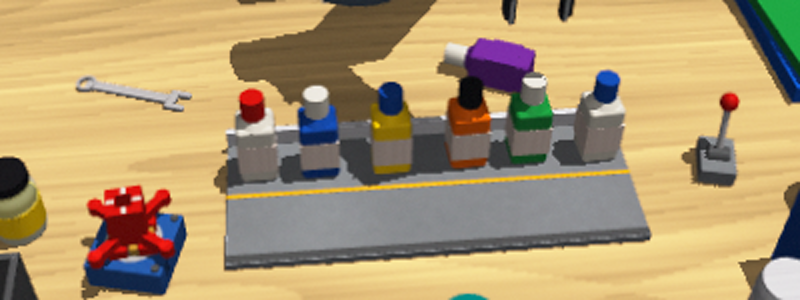

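All six bottles stand upright in the lane: caps at crop x≈252, 316, 391, 470, 534 and 606, all behind the yellow line. The wheel is seated and the lever is still off, so I'll push it now.

Call:
arm_command(rows=[[0, 0.367, 0, 0, 0, 0, 1], [0, 0.367, 0, 0, 0, 0, 1], [-0.015, 0.367, 0, 0, 0, 0, 1], [-0.015, 0.367, 0, 0, 0, 0, 1], [-0.015, 0.367, 0, 0, 0, 0, 1]])

```text
time_s: 44.68
tool_pos: [0.445, 0.4641, 0.2175]
tcp_rot: [-0.002, 0.703, -0.003, 0.711]
wrist_force: [0.6, 0.5, -0.7]
gripper_width: 0.0001
```

Call:
arm_command(rows=[[0, 0, -0.33, 0, 0, 0, 1], [0, 0, -0.33, 0, 0, 0, 1], [0, 0, -0.3, 0, 0, 0, 1], [0, 0, 0, 0, 0, 0, 1]])

```text
time_s: 45.18
tool_pos: [0.4425, 0.4603, 0.0696]
tcp_rot: [-0.004, 0.706, -0.005, 0.708]
wrist_force: [-0.5, -0.3, -0.2]
gripper_width: 0.0
```

```bash
python3 - <<'E'
from h import *
st()
f=bot.grab_frame("wrist"); cv2.imwrite("pics/w9.png",f["image"])
for n in("top","scene"):
  f=bot.grab_frame(n)
  for l in("feed_tip","feed_base"):print(n,l,[(np.round(d["xyz"],3),round(d["conf"],2)) for d in bot.place_of(f,l)][:2])
E
```

```text
t 45.17 p [0.4425 0.4603 0.0696] x [ 0.003 -0.012 -1.   ] y [ 0.002  1.    -0.012] F [-0.5 -0.3 -0.2] w 0.0 q [ 0.64  0.75  1.51 -0.02  0.88 -0.92]
top feed_tip [(array([0.49 , 0.454, 0.097]), 0.52)]
top feed_base [(array([ 0.519,  0.446, -0.001]), 0.78), (array([ 0.527, -0.487, -0.002]), 0.46)]
scene feed_tip [(array([0.49 , 0.455, 0.096]), 0.51)]
scene feed_base [(array([0.515, 0.447, 0.001]), 0.71)]
```

View pics/w9.png

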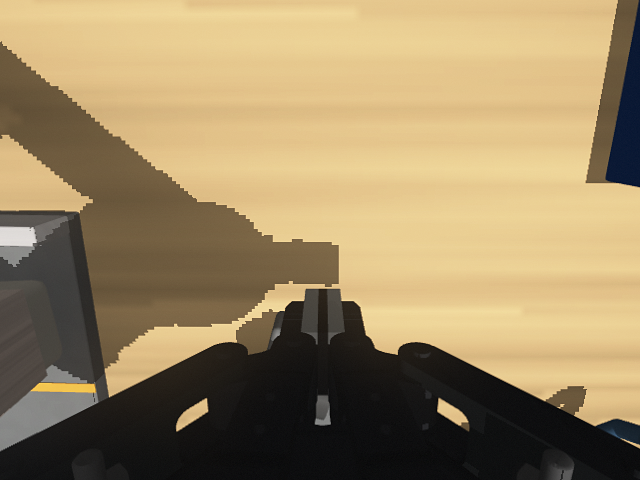

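Call:
arm_command(rows=[[0.15, -0.04, 0, 0, 0, 0, 1], [0.15, -0.03, 0, 0, 0, 0, 1], [0.15, -0.03, 0, 0, 0, 0, 1], [0.15, -0.03, 0, 0, 0, 0, 1], [0, 0, 0, 0, 0, 0, 1]])

```text
time_s: 46.15
tool_pos: [0.5286, 0.4419, 0.0725]
tcp_rot: [-0.001, 0.71, -0.005, 0.704]
wrist_force: [-16.2, 2.0, 8.6]
gripper_width: 0.0001
```

```bash
python3 - <<'E'
from h import *
st()
for n in("top","scene"):
  f=bot.grab_frame(n)
  for l in("feed_tip",):print(n,l,[(np.round(d["xyz"],3),round(d["conf"],2)) for d in bot.place_of(f,l)][:2])
E
```

```text
t 46.15 p [0.5286 0.4419 0.0725] x [-0.008 -0.009 -1.   ] y [ 0.005  1.    -0.009] F [-16.2   2.    8.6] w 0.0001 q [ 0.54  0.8   1.36 -0.    0.99 -1.03]
top feed_tip [(array([0.552, 0.44 , 0.093]), 0.51)]
scene feed_tip [(array([0.551, 0.437, 0.094]), 0.56)]
```

Call:
arm_command(rows=[[0.04, -0.01, 0, 0, 0, 0, 1], [0, 0, 0, 0, 0, 0, 1]])

```text
time_s: 46.6
tool_pos: [0.5289, 0.4417, 0.0725]
tcp_rot: [-0.002, 0.713, -0.005, 0.701]
wrist_force: [-26.3, 6.7, 12.3]
gripper_width: 0.0001
```

```bash
python3 - <<'E'
from h import *
st()
for n in("top","scene"):
  f=bot.grab_frame(n)
  for l in("feed_tip",):print(n,l,[(np.round(d["xyz"],3),round(d["conf"],2)) for d in bot.place_of(f,l)][:2])
  if n=="scene": cv2.imwrite("pics/s10.png",cv2.resize(f["image"][150:270,430:550],(500,500),interpolation=cv2.INTER_CUBIC))
E
```

```text
t 46.6 p [0.5289 0.4417 0.0725] x [-0.017 -0.009 -1.   ] y [ 0.004  1.    -0.009] F [-26.3   6.7  12.3] w 0.0001 q [ 0.53  0.8   1.36  0.    1.   -1.03]
top feed_tip [(array([0.551, 0.439, 0.089]), 0.42)]
scene feed_tip [(array([0.551, 0.438, 0.094]), 0.51)]
```

View pics/s10.png

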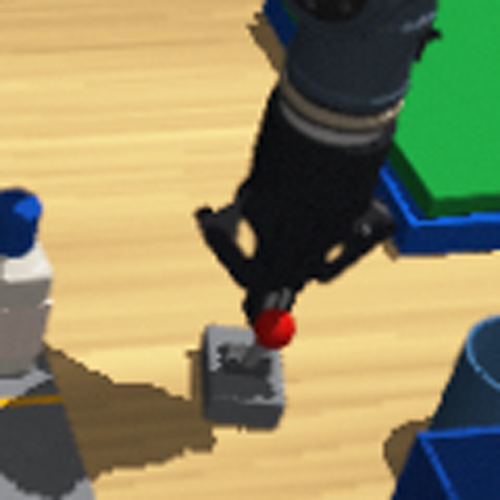

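Three things agree that the lever is on its end stop. The force rose from 16 N to 26 N with no further travel. The tip sits +36 mm from the base centre, where a full lean is about 38 mm. Its height dropped about 4 mm, as a larger lean should give. I'll back away now.

Call:
arm_command(rows=[[-0.1, 0.02, 0, 0, 0, 0, 1], [-0.2, 0, 0, 0, 0, 0, 1], [-0.1, 0, 0.2, 0, 0, 0, 1], [0, 0, 0.4, 0, 0, 0, 1], [0, 0, 0.4, 0, 0, 0, 1]])

```text
time_s: 47.42
tool_pos: [0.4832, 0.4438, 0.225]
tcp_rot: [-0.001, 0.703, -0.003, 0.711]
wrist_force: [1.2, 0.2, -0.1]
gripper_width: 0.0
```

Call:
arm_command(rows=[[0, 0, 0.3, 0, 0, 0, 1], [0, 0, 0, 0, 0, 0, 1], [0, 0, 0, 0, 0, 0, 1], [0, 0, 0, 0, 0, 0, 1]])

```text
time_s: 47.92
tool_pos: [0.4811, 0.4434, 0.2665]
tcp_rot: [-0.002, 0.704, -0.004, 0.71]
wrist_force: [-0.1, -0.2, 0.3]
gripper_width: 0.0001
```

```bash
python3 chk.py; python3 - <<'E'
from h import *
for n in("top","scene"):
  f=bot.grab_frame(n)
  for l in("feed_tip","wheel","disc_red","disc_teal","pigment","spanner"):print(n,l,[(np.round(d["xyz"],3),round(d["conf"],2)) for d in bot.place_of(f,l)][:2])
cv2.imwrite("pics/s11.png",cv2.resize(f["image"][160:310,130:530],(800,300),interpolation=cv2.INTER_CUBIC))
E
```

```text
t 47.92 p [0.4811 0.4434 0.2665] x [ 0.008 -0.009 -1.   ] y [ 0.002  1.    -0.009] F [-0.1 -0.2  0.3] w 0.0001 q [ 0.58  0.53  1.31 -0.01  1.29 -0.99]
scene bottle_1 [(np.float64(0.473), np.float64(-0.173), np.float64(0.012), 0.83), (np.float64(0.468), np.float64(-0.091), np.float64(0.011), 0.76), (np.float64(0.471), np.float64(0.004), np.float64(0.013), 0.74), (np.float64(0.471), np.float64(0.103), np.float64(0.01), 0.88), (np.float64(0.472), np.float64(0.19), np.float64(0.014), 0.59)]
scene stander_1 [(np.float64(0.476), np.float64(0.283), np.float64(0.013), 0.95), (np.float64(0.552), np.float64(0.438), np.float64(0.092), 0.53)]
top bottle_1 [(np.float64(0.468), np.float64(-0.176), np.float64(0.009), 0.8), (np.float64(0.47), np.float64(-0.085), np.float64(0.009), 0.85), (np.float64(0.471), np.float64(0.0), np.float64(0.017), 0.59), (np.float64(0.471), np.float64(0.109), np.float64(0.011), 0.83), (np.float64(0.475), np.float64(0.185), np.float64(0.011), 0.87)]
top stander_1 [(np.float64(0.475), np.float64(0.284), np.float64(0.006), 0.9)]
top feed_tip [(array([0.553, 0.439, 0.091]), 0.46)]
top wheel [(array([ 0.598, -0.328,  0.04 ]), 0.86), (array([ 0.529, -0.488, -0.001]), 0.57)]
top disc_red []
top disc_teal [(array([ 0.734,  0.068, -0.002]), 0.81), (array([ 0.522,  0.054, -0.002]), 0.65)]
top pigment [(array([ 0.525, -0.489, -0.001]), 0.95)]
top spanner []
scene feed_tip [(array([0.551, 0.439, 0.095]), 0.52)]
scene wheel [(array([ 0.603, -0.33 ,  0.038]), 0.86), (array([ 0.736, -0.085,  0.   ]), 0.42)]
scene disc_red [(array([ 0.733, -0.084, -0.002]), 0.8), (array([ 0.472, -0.095,  0.013]), 0.47)]
scene disc_teal [(array([ 0.738,  0.066, -0.001]), 0.96)]
scene pigment [(array([ 0.525, -0.491,  0.003]), 0.76)]
scene spanner [(array([0.47 , 0.109, 0.011]), 0.67), (array([ 0.28 , -0.363,  0.004]), 0.54)]
```

View pics/s11.png

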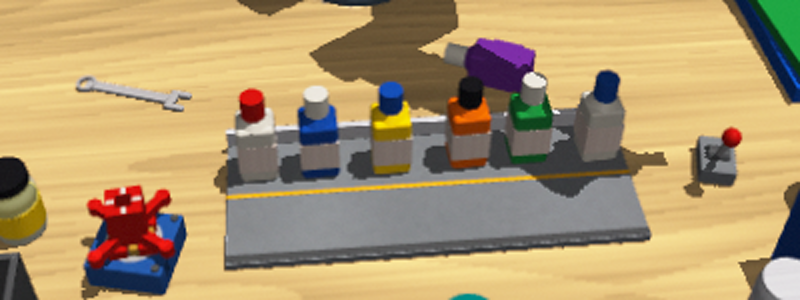

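```bash
python3 -c "
from cell import bot
print(bot.finish_job())"
```

```text
the job is handed in; nothing more can be done
None
```

I handed the job in at about 48 s on the robot clock, with all three steps done in order. No verdict came back.

- **Star wheel:** It threaded onto the shaft and dropped over the keys, with its slots already turned to match them. The last checks put its underside at z ≈ 0.038–0.040 m, within about 5 mm of the axis. That spread is the cameras' own disagreement.
- **Bottles:** I gripped white, blue, yellow, orange and green by the cap, swung each one upright, seated it with light pressure and released it. The final pictures show all five and the original stander upright, on the lane's middle line within about 5 mm.
- **Feed lever:** I pushed it until it stopped. Force rose from 16 N to 26 N with no further travel.
- **Other items:** The discs, pigment jar and spanner read within a few millimetres of where they started. For the teal disc I had no starting reading to compare with. The final top view missed the red disc and the spanner, so those two rest on the scene camera.

**Reading that disagreed:** the lever tip moved only about 63 mm, against the stated 77 mm. I took this to mean the lever started partway over. The end lean (about 0.48 rad past vertical, roughly 0.98 on the joint) and the hard stop fit that, but I had no direct reading of the joint.

I saw no knock and no slackened grip during the run.

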